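Load the seed chiller, free its pawl and lower the deck

ROBOT

A 6-joint arm with a two-finger parallel gripper is mounted at the origin on a cart in front of the work surface, level with it; the furniture and walls round the work are solid. World frame = base frame: x ahead of the robot, y to its left, z up, the work surface at z = 0. Lengths are in m, angles in rad, forces in N, time in s.
With the tool pointing down it reaches from about 0.25 to 0.775 m from the base axis. Payload 4 kg.
Tool frame: the origin (TCP) lies at the very end of the fingers, on their centre line; the grasp point (between the pads) lies 19 mm behind it (robot.hold_point_z is the distance from the TCP to the grasp point, in m); z points along the fingers, y is the line along which they close (so a half turn about z gives the same grasp; the last joint's range is limited). The gripper opens to 94 mm and grips with 3 to 60 N. Pads are 16 mm wide; open, the fingers measure 119 mm over their backs; the gripper's body (75 mm by 177 mm) begins 78 mm behind the grasp point.
Start: joints at [-1.447, 0.087, 1.371, -0, 1.684, -0.103], TCP at [0.124, -0.536, 0.206] pointing down, gripper open.
Joint ranges: [-3.1, 3.1], [-0.76, 2.03], [0.27, 2.55], [-1.08, 4.22], [0.17, 2.65], [-2.57, 2.57]. Speed limits (rad/s): [2.79, 2.79, 3.14, 3.14, 3.14, 3.14].

INTERFACE

Orientations are given as [roll, pitch, yaw] about the fixed x, y, z axes, in that order (R = Rz(yaw) Ry(pitch) Rx(roll)).
In Python, from bench import robot gives the robot as it stands.
- The arm moves only by the tool carry_out, never from a script. Its argument "steps" is a list of rows, each a list of 3 entries, a list of its own where there are three numbers: the shift along the tool's x, y, z in m, then the turn about the tool's z in units of 10 degrees (1.0 is 10 degrees), then the closure, from -1 (fully open) to 1 (shut). In form: [[[tx, ty, tz], roll, jaw], ...]. A call has 1 to 10 rows; each row is the pose to reach, as a shift and turn from the pose commanded when the call began, along the tool's axes at that moment; what a row does not reach only later rows make up. A row lasts 1/8 s, in which the tool goes at most 62.5 mm and 10.7 degrees, less where a joint would pass 70% of its speed; a pose out of reach is approached as far as the arm can. A call with a gripper value outside its range is refused whole. The fingers move at their own pace and stop on an object; the grip force is fixed at half the most. Time passes only in rows, so rows that repeat a pose let the fingers close. It gives the time, the measured TCP pose, the force, the opening and the grip force at its end, in the units of the state.
- robot.get_obs(): the state, without advancing time (a new reading comes with each control period).
- robot.snapshot(name): name is "scene" or "top" or "wrist"; returns a dict with "image" (384x512x3 uint8, red, green, blue), "z_map" (384x512 float32, m along the optical axis (not along the pixel's ray), 0 where there is no reading), "mtx" (3x3 intrinsics, pixels), "R" (3x3) and "t" (3): a world point X has camera coordinates R X + t. Camera axes: x right, y down, z forward; pixel columns grow to the right and rows downward; lengths in m; the calibration is good to about 2 mm. A picture is of the moment at which its call begins.
- robot.close_job(): hands the job in; it is judged then, once.
The state is a dict: "time": time; "joint_positions": joint angles; "qvel": joint speeds; "joint_torque": joint torques, N m; "tool_pos": TCP position; "ee_rot": TCP orientation; "wrist_force": force on the tool from outside, world axes, zero at the start; "wrist_torque": the same for the moment, N m; "width": finger opening in m; "finger_force": force on a finger pad.
Only numpy, scipy, OpenCV 4.12 (cv2) and the standard library are available. Lean on these libraries where they do the work, as an engineer would, in place of code of your own. Each camera call takes 0.05 s, during which the arm holds its last target. There are 200 camera calls.

TASK

Stand the two or three seed jars from in front of the chiller upright in a neat row on its raised deck, each centred on an engraved circle of its own, then take the release rod and flick the pawl up out of the ratchet wheel with it, never with the fingers. Then push the deck gently down until it is fully home with the jars still standing on their circles; also lay the rod back in its tray and set the thermostat's dial so that its pointer meets the long mark. Leave the other things on the table where they are.

Things in the scene. Friction and masses are not known exactly. Their poses are not given: they have to be found in the camera images.
- chiller: fixed white open trough, 112 mm in x, y -151 to +111 mm, rim 50 mm high, 6 mm walls, with a lifting deck; beyond its -y end a foot (to y -243, 12 mm high), a grey gear case 86 mm high and in front of it a toothed wheel (radius 23 mm, axle along x at y -177, z 55 mm) with the pawl. Origin on the table under ring_2; x away from the robot at yaw 0, y along the row.
- deck (a joint): how far the deck is lowered, m: 0 = raised (surface 60 mm above the table, 10 mm above the rim), 0.045 = fully home (15 mm above the table). The deck (94 mm in x, 240 mm in y, with a 5 mm wire guard rail 27 mm high along both long edges and the +y end) stays where left, even loaded, and is pushed down with 2 to 12 N. While the pawl sits in the wheel it can only go down some 3 mm.
- ring_1 (a point): centre of the engraved circle (59 mm across) nearest the winding gear, on the deck's surface; moves with the deck. x, y, z as the chiller's.
- ring_2 (a point): centre of the middle circle, 66 mm further along the deck; moves with the deck
- ring_3 (a point): centre of the last circle, 66 mm further; moves with the deck
- push_knob (a point): centre of the flat top of the black push knob (30 mm in diameter, 14 mm thick, on a 12 mm post) at the winding-gear end of the deck, 72 mm above the deck's surface, 52 mm from ring_1's centre; pushing it down lowers the deck. Moves with the deck.
- pawl (a joint): angle of the pawl, rad: 0 = engaged (level, its nose between the wheel's teeth), grows as its nose is lifted, up to 1.3; its hinge is stiff, so it stays where it is left. The nose clears the wheel from about 0.2. Lifting it at pawl_lift takes about 2 N, more if the deck has been pushed against it.
- pawl_pivot (a point): point on the pawl's pivot axis, which runs along the chiller's x (chiller frame x -30, y -232, z 80 mm; on a 10 mm post). The pawl is an 8 mm thick steel bar lying across, its nose 55 mm from the pivot toward +y.
- pawl_lift (a point): point on the pawl's underside 20 mm from the pivot, midway over the open gap (28 mm wide in y, 64 mm high, open to front and back) between post and wheel; moves with the pawl. A rod pushed in from the front along the chiller's +x below this point, its tip some 20 mm past it, and then raised 25 to 35 mm lifts the pawl.
- rod: the release rod: a black handle 80 x 18 x 20 mm (long, wide, high) with a straight steel rod of 8 mm diameter along its axis, 10 mm above the handle's underside, whose tip is 150 mm from the handle's centre in +x. Origin at the centre of the handle's underside, x along the rod to its tip, z up. 0.12 kg.
- tray: the rod's flat steel tray, fixed: 240 mm in its x, 110 mm in its y, floor 3 mm and rim 8 mm above the table; origin under its centre on the table. The rod starts lying in it along x, handle toward -x.
- thermostat: the thermostat: grey box 110 x 110 x 45 mm, fixed, with the dial on its top; origin under its centre, x away from the robot at yaw 0
- dial (a joint): angle of the dial, rad, grows clockwise seen from above; its pointer is the white line on one half of the grip bar and points to the thermostat's -x at 0, to its +y at 1.571. Range 0 to 4; stays where left (0.03 N m). The pointer meets the long mark at 2.0.
- dial_grip (a point): point on the dial's axis at the height to grip, 82 mm above the table: the middle of a grip bar 14 mm thick, 42 mm long, 32 mm high (top 89 mm above the table), which lies along the thermostat's x at 0 and turns with the dial
- dial_mark (a point): outer end of the long white mark on the dial's scale, on the thermostat's top, 48 mm from the dial's axis
- jar_1: seed jar with a wide screw lid, 54 mm in diameter, 70 mm tall (body 54 mm wide up to 58 mm, lid 50 mm wide above), 0.11 kg; origin at the centre of its underside, z up. May be absent.
- jar_2: seed jar with a wide screw lid, 54 mm in diameter, 70 mm tall (body 54 mm wide up to 58 mm, lid 50 mm wide above), 0.11 kg; origin at the centre of its underside, z up. May be absent.
- jar_3: seed jar with a wide screw lid, 54 mm in diameter, 70 mm tall (body 54 mm wide up to 58 mm, lid 50 mm wide above), 0.11 kg; origin at the centre of its underside, z up. May be absent.
- petri_dish: bystander: petri dish 64 mm across, 14 mm high, among the jars; origin under its centre
- slide_pack: bystander: white carton 30 x 78 x 28 mm; origin under its centre
- timer: bystander: timer 64 x 64 x 21 mm; origin under its centre
- dropper: bystander: amber dropper bottle 36 mm across, 106 mm tall; origin under its centre
- beaker: bystander: glass beaker 55 mm across, 69 mm tall; origin under its centre
- loupe: bystander: loupe 43 x 94 x 18 mm; origin under its centre

How it is judged:
By the outcome, as a careful person would: the job done as asked, in the order asked, and still so for the second after the job is handed in, with the robot touching nothing.
Of jar_1, jar_2, jar_3 only 2 to 3 are there at a start; the rules pass over those that are not, and their reading is None.
At some moment in a run one of jar_1, jar_2, jar_3, rod may be knocked a few centimetres aside while the robot is not near it.
It also fails if it takes over 210 s, if anything falls off the work surface, if the arm or the gripper's body presses on something with over 40 N, if the wrist force passes 120 N, or if a joint passes its speed limit or range.

## Working session

There is one attempt and no reset: what is moved stays moved. The work goes in short steps, Python scripts to look and compute and a tool call to move; the robot and the scene stay as the last step left them, time stands still between calls to the robot, and variables do not carry over. Pictures are saved under pics/ and viewed, at most 14 in all, crops included, and the job is handed in when it is done.

Besides the shell and the picture viewer there is one more tool, called after ">>>" by a JSON object that holds its "op" and its "data", one argument or row to a line. carry_out: Moves the arm, as the interface text tells. Its arguments: {"type":"object","properties":{"steps":{"type":"array","items":{"type":"array"}}},"required":["steps"]}

```bash
ls; mkdir -p pics
python3 - <<'E'
from bench import robot
import cv2,numpy as np,pickle
o=robot.get_obs(); print(o)
for n in ("top","scene"):
    s=robot.snapshot(n); pickle.dump(s,open(n+".pkl","wb"))
    cv2.imwrite(f"pics/{n}0.png",cv2.resize(s["image"][:,:,::-1],(800,600)))
    print(n,s["mtx"].tolist(),s["R"].round(3).tolist(),s["t"].round(3).tolist())
E
```

```text
pics
{'time': 0.0, 'joint_positions': array([-1.44712792e+00,  8.79061324e-02,  1.37221747e+00, -1.44656667e-05,
        1.68358128e+00, -1.03064191e-01]), 'qvel': array([ 0.00080506,  0.00105346,  0.00043055, -0.00092658, -0.00011577,
       -0.00050242]), 'joint_torque': array([ 1.43266207e-03, -3.40182281e+01, -3.02425325e+01,  7.19417352e-02,
        3.30042851e-02, -1.82375152e-04]), 'tool_pos': array([ 0.12358064, -0.53538743,  0.20434954]), 'ee_rot': array([-3.13949016e+00, -2.03008247e-04,  2.26730772e-01]), 'wrist_force': array([ 1.24827223, -0.13809252, -0.55673527]), 'wrist_torque': array([-0.03590323,  0.00989726,  0.0242313 ]), 'finger_force': 0.0, 'width': 0.09366452414064438}
top [[480.77851936663535, 0.0, 255.66073527058938], [0.0, 480.77851936663535, 193.33921108278665], [0.0, 0.0, 1.0]] [[-0.444, -0.896, 0.002], [-0.851, 0.421, -0.314], [0.28, -0.141, -0.95]] [0.136, 0.486, 1.841]
scene [[403.7032758253638, 0.0, 252.44873910168872], [0.0, 403.7032758253638, 197.72884616483051], [0.0, 0.0, 1.0]] [[0.847, -0.532, -0.019], [-0.366, -0.557, -0.746], [0.386, 0.638, -0.666]] [-0.489, 0.23, 1.243]
```

View pics/top0.png

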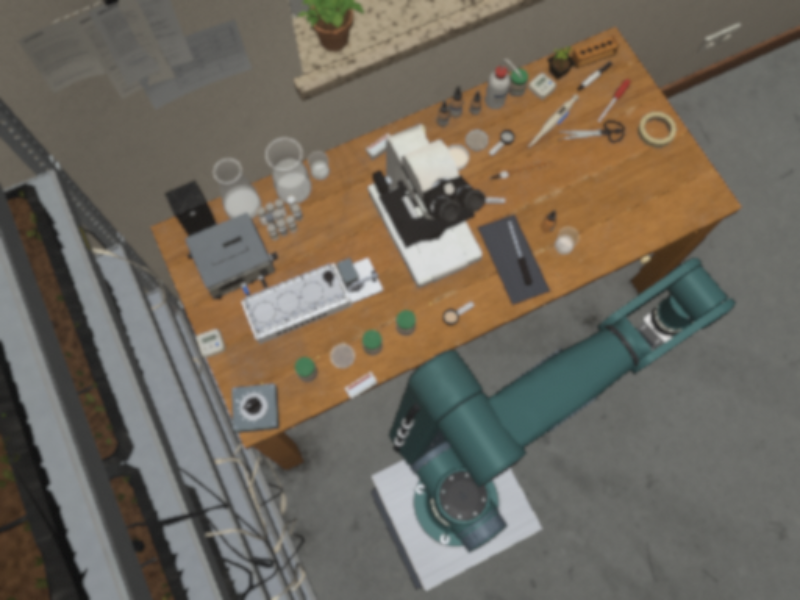

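View pics/scene0.png

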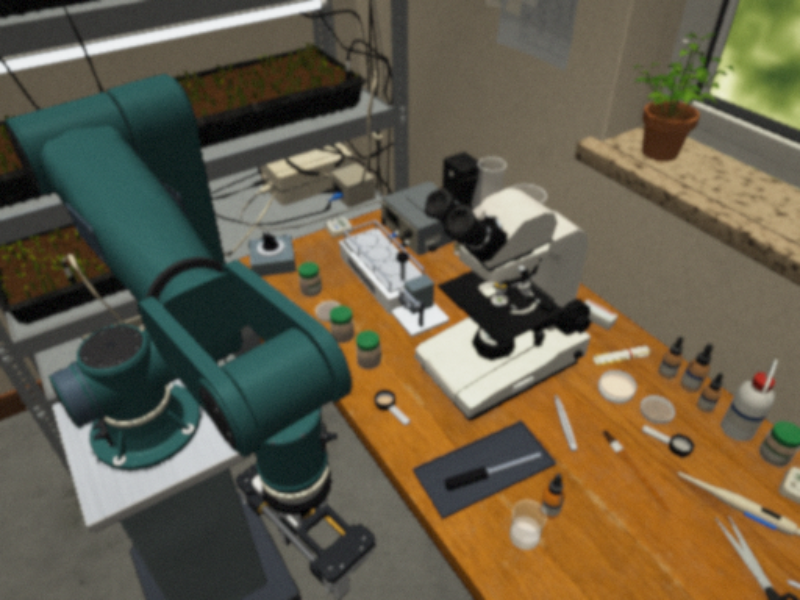

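The top view shows three green-lidded jars at about (305,368), (372,341) and (405,321). The chiller runs from (250,320) to (380,280), the rod tray is at (515,258) and the thermostat is at (255,405). Next I'll measure them using depth and colour.

```bash
cat > h.py <<'E'
import numpy as np,cv2,pickle
from bench import robot
from scipy.spatial.transform import Rotation as Ro
def world(s):
    K=s["mtx"];h,w=s["z_map"].shape;u,v=np.meshgrid(np.arange(w),np.arange(h));z=s["z_map"]
    c=np.stack([(u-K[0,2])/K[0,0]*z,(v-K[1,2])/K[1,1]*z,z],-1)
    return (c-s["t"])@s["R"]
def ray(s,uv,z):
    K=s["mtx"];d=np.array([(uv[0]-K[0,2])/K[0,0],(uv[1]-K[1,2])/K[1,1],1])@s["R"];o=-s["R"].T@s["t"]
    return o+d*(z-o[2])/d[2]
def proj(s,X):
    c=s["R"]@np.array(X)+s["t"];p=s["mtx"]@c;return p[:2]/p[2]
def hsv(s): return cv2.cvtColor(s["image"],cv2.COLOR_RGB2HSV)
def green(s): 
    m=cv2.inRange(hsv(s),(50,90,30),(85,255,255));return cv2.morphologyEx(m,cv2.MORPH_OPEN,np.ones((2,2),np.uint8))
def blobs(m,amin=20):
    n,l,st,c=cv2.connectedComponentsWithStats(m.astype(np.uint8));return [(c[i],st[i],l==i) for i in range(1,n) if st[i,4]>=amin]
def togo(X,yaw=None,o=None):
    """shift in tool axes of TCP to world X; turn in 10deg units so that tool yaw (x axis) = yaw"""
    o=o or robot.get_obs();R=Ro.from_euler('xyz',o["ee_rot"]).as_matrix()
    d=R.T@(np.array(X)-o["tool_pos"])
    t=None
    if yaw is not None:
        cur=np.arctan2(R[1,0],R[0,0]);a=-(yaw-cur);a=(a+np.pi/2)%np.pi-np.pi/2;t=np.degrees(a)/10
    return d.round(4),t
def shot(name,f=None,crop=None,draw=()):
    s=robot.snapshot(name)
    if f:
        im=s["image"][:,:,::-1].copy()
        if crop: im=im[crop[1]:crop[3],crop[0]:crop[2]]
        k=min(800/im.shape[1],600/im.shape[0]);cv2.imwrite("pics/"+f,cv2.resize(im,None,fx=k,fy=k))
    return s
E
python3 - <<'E'
from h import *
for n in("top","scene"):
    s=pickle.load(open(n+".pkl","rb"));W=world(s)
    for c,st,m in blobs(green(s),8):
        X=ray(s,c,.07)
        if n=='scene' and c[0]<190: continue
        if .1<X[0]<.8 and abs(X[1])<.8: print(n,'jar',c.round(1),X.round(4),st[4],np.median(W[m],0).round(3))
s=pickle.load(open("top.pkl","rb"));W=world(s);S=1.5625
def rect(name,poly,lo,hi):
    m=np.zeros(W.shape[:2],np.uint8);cv2.fillPoly(m,[(np.array(poly)/S).astype(int)],1)
    P=W[(m>0)&(W[...,2]>lo)&(W[...,2]<hi)];r=cv2.minAreaRect((P[:,:2]*1000).astype(np.float32));print(name,len(P),r,np.median(P[:,2]))
rect('chill',[(235,300),(340,255),(358,300),(255,345)],.035,.075)
rect('gearcase',[(330,265),(365,255),(372,285),(340,300)],.08,.095)
rect('foot+',[(235,300),(370,245),(390,300),(255,345)],.006,.12)
rect('thermo',[(225,385),(280,375),(285,435),(230,440)],.03,.055)
rect('dialtop',[(225,380),(280,375),(285,435),(230,440)],.065,.12)
h=hsv(s);m=np.zeros(W.shape[:2],np.uint8);cv2.fillPoly(m,[(np.array([(470,225),(515,205),(555,290),(515,308)])/S).astype(int)],1)
t=(m>0)&(h[...,1]<90)
ctr=[c for c in cv2.findContours(t.astype(np.uint8),cv2.RETR_EXTERNAL,cv2.CHAIN_APPROX_NONE)[0]];c=max(ctr,key=cv2.contourArea)
print('tray',cv2.minAreaRect(np.array([ray(s,p[0],.006)[:2]*1000 for p in c],np.float32)))
E
```

```text
top jar [260.3 205.2] [ 0.4461 -0.0892  0.07  ] 67 [ 0.446 -0.09   0.069]
top jar [238.7 218.1] [0.4363 0.0107 0.07  ] 71 [0.436 0.011 0.069]
top jar [195.6 235.4] [0.4477 0.1915 0.07  ] 76 [0.448 0.191 0.069]
scene jar [197.8 173.5] [0.455  0.1805 0.07  ] 93 [0.455 0.179 0.072]
scene jar [218.8 202.2] [ 0.4446 -0.      0.07  ] 119 [ 0.446 -0.002  0.071]
scene jar [236.  218.6] [ 0.4535 -0.1001  0.07  ] 132 [ 0.454 -0.101  0.072]
chill 1518 ((628.0479736328125, 132.43678283691406), (283.6716003417969, 117.549072265625), 87.070068359375) 0.057703302436184226
gearcase 127 ((617.2811279296875, -12.637931823730469), (94.3596420288086, 90.5079574584961), 80.71887969970703) 0.08520652359755897
foot+ 2404 ((632.21142578125, 93.16561889648438), (385.7287902832031, 161.0612030029297), 87.47350311279297) 0.05702631174406144
thermo 692 ((422.33685302734375, 348.7077941894531), (112.26396179199219, 110.57888793945312), 70.05484771728516) 0.04416603795968206
dialtop 56 ((419.4757995605469, 348.4389953613281), (24.948253631591797, 40.13779830932617), 4.178229808807373) 0.0866581801462731
tray ((495.1129150390625, -434.95635986328125), (108.1708755493164, 239.01422119140625), 84.39567565917969)
```

Run:
```python
from h import *
print(togo([.5,.05,.33],np.pi/2-.045))
```

```text
(array([ 0.4984, -0.486 , -0.1245]), np.float64(-7.442704100884159))
```

>>> {"op": "carry_out", "data": {
  "steps": [
    [[0.04, -0.04, -0.03], -0.8, -1],
    [[0.08, -0.08, -0.06], -1.6, -1],
    [[0.12, -0.12, -0.09], -2.4, -1],
    [[0.16, -0.16, -0.12], -3.2, -1],
    [[0.2, -0.2, -0.124], -4, -1],
    [[0.24, -0.24, -0.124], -4.8, -1],
    [[0.28, -0.28, -0.124], -5.6, -1],
    [[0.32, -0.32, -0.124], -6.4, -1],
    [[0.36, -0.36, -0.124], -7.4, -1],
    [[0.4, -0.4, -0.124], -7.44, -1]
  ]
}}

```text
time: 1.35
tool_pos: [0.424, -0.0544, 0.3291]
ee_rot: [-3.141, 0.0, 1.527]
wrist_force: [0.1, -1.0, 1.2]
width: 0.094
finger_force: 0.0
```

Run:
```python
from h import *
print(robot.get_obs()["tool_pos"],robot.get_obs()["joint_positions"].round(2));print(togo([.5,.05,.33],np.pi/2-.045))
s=shot("wrist","w1.png");pickle.dump(s,open("w1.pkl","wb"))
c=-s["R"].T@s["t"];print('cam',c,'fwd',s["R"][2])
for c,st,m in blobs(green(s),100): print(c.round(),ray(s,c,.07).round(4),st[4])
```

```text
[ 0.42399653 -0.05440177  0.32910759] [-0.26 -0.18  1.38 -0.    1.94 -0.22]
(array([ 0.1077,  0.0713, -0.0009]), np.float64(0.004532745587151577))
cam [0.4271427  0.02230166 0.50910109] fwd [-0.01136083 -0.26313531 -0.96469204]
[272.   5.] [0.4563 0.1728 0.07  ] 269
[269. 124.] [0.4472 0.0106 0.07  ] 755
[276. 186.] [ 0.4562 -0.0887  0.07  ] 667
```

>>> {"op": "carry_out", "data": {
  "steps": [
    [[0.03, 0.03, 0], 0, -1],
    [[0.06, 0.06, -0.01], 0, -1],
    [[0.1, 0.1, -0.02], 0, -1],
    [[0.14, 0.13, -0.03], 0, -1],
    [[0.17, 0.16, -0.04], 0, -1],
    [[0.18, 0.18, -0.04], 0, -1],
    [[0.18, 0.18, -0.04], 0, -1]
  ]
}}

```text
time: 2.28
tool_pos: [0.6123, 0.1158, 0.3671]
ee_rot: [-3.138, 0.001, 1.526]
wrist_force: [-0.8, 0.0, -0.3]
width: 0.0941
finger_force: 0.0
```

Run:
```python
from h import *
print(robot.get_obs()["tool_pos"])
s=shot("wrist","w2.png");pickle.dump(s,open("w2.pkl","wb"))
c=-s["R"].T@s["t"];print('cam',c)
for c,st,m in blobs(green(s),100): print(c.round(),ray(s,c,.07).round(4),st[4])
```

```text
[0.61228351 0.1158098  0.36707715]
cam [0.61609921 0.19259205 0.54699209]
[164. 122.] [0.4601 0.1919 0.07  ] 691
[169. 218.] [0.4465 0.02   0.07  ] 295
[184. 270.] [ 0.4609 -0.089   0.07  ] 408
```

View pics/w2.png

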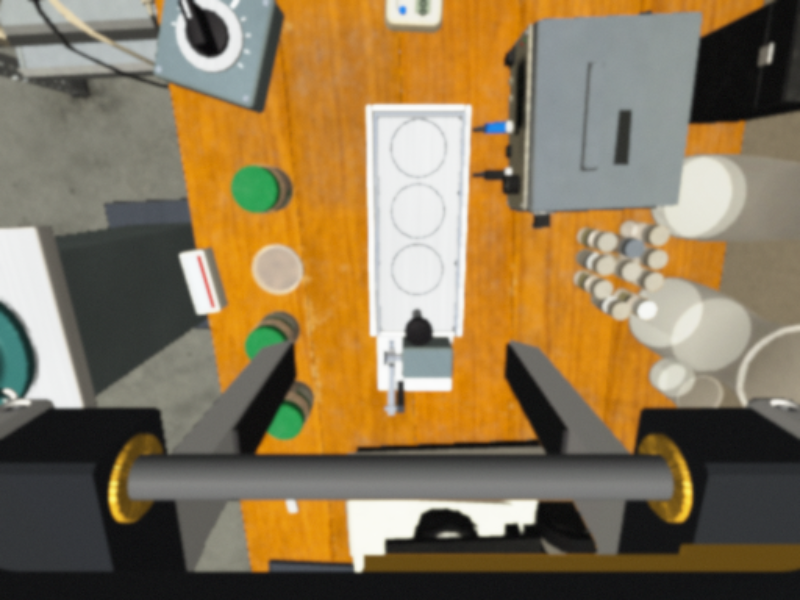

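The wrist view shows the three engraved rings at about (418,147), (417,210) and (416,269), with the knob at (418,330). The pawl lies on the left side of the foot at about (393,375), and the dial is at (208,32).

```bash
cat >> h.py <<'E'
def rings(s,z=.06,dia=.059):
    g=cv2.cvtColor(cv2.resize(s["image"],None,fx=3,fy=3,interpolation=cv2.INTER_CUBIC),cv2.COLOR_RGB2GRAY)
    b=cv2.adaptiveThreshold(g,255,cv2.ADAPTIVE_THRESH_MEAN_C,cv2.THRESH_BINARY_INV,31,3);out=[]
    for c in cv2.findContours(b,cv2.RETR_LIST,cv2.CHAIN_APPROX_NONE)[0]:
        if len(c)<60: continue
        P=np.array([ray(s,(p[0]-1)/3,z)[:2] for p in c[::3]],np.float32);(x,y),r=cv2.minEnclosingCircle(P)
        (ex,ey),(a,bb),_=cv2.fitEllipse(P) if len(P)>5 else ((0,0),(0,1),0)
        if abs(2*r-dia)<.008 and a/bb>.9: out.append((ex,ey,a,bb))
    return np.array(out)
E
python3 - <<'E'
from h import *
s=pickle.load(open("w2.pkl","rb"))
print(rings(s).round(4))
for uv in[(418,147),(417,210),(416.5,269)]: print(ray(s,np.array(uv)/1.5625,.06).round(4))
print('knob',ray(s,np.array((418,330))/1.5625,.132).round(4))
# height check
W=world(s)
for uv in[(418,147),(417,210),(416.5,269)]: print(W[int(uv[1]/1.5625),int(uv[0]/1.5625)].round(4))
E
```

```text
[[0.6296 0.0959 0.0539 0.0543]
 [0.6294 0.0957 0.0628 0.0631]
 [0.6325 0.1619 0.0543 0.0549]
 [0.6324 0.1618 0.0621 0.0628]
 [0.6353 0.2282 0.0544 0.0558]]
[0.6355 0.2287 0.06  ]
[0.6323 0.1626 0.06  ]
[0.6295 0.096  0.06  ]
knob [0.6269 0.0469 0.132 ]
[0.6346 0.2288 0.0612]
[0.6307 0.1635 0.0617]
[0.6285 0.0965 0.0608]
```

Run:
```python
from h import *
print(togo([.458,.191,.18],1.527))
```

```text
(array([ 0.0688, -0.1563,  0.1883]), np.float64(-0.008715656008414873))
```

>>> {"op": "carry_out", "data": {
  "steps": [
    [[0.012, -0.03, 0.03], 0, -1],
    [[0.025, -0.06, 0.065], 0, -1],
    [[0.04, -0.095, 0.1], 0, -1],
    [[0.055, -0.125, 0.14], 0, -1],
    [[0.066, -0.15, 0.175], 0, -1],
    [[0.069, -0.156, 0.188], 0, -1],
    [[0.069, -0.156, 0.188], 0, -1],
    [[0.069, -0.156, 0.188], 0, -1]
  ]
}}

```text
time: 3.32
tool_pos: [0.4605, 0.1911, 0.1834]
ee_rot: [3.138, -0.001, 1.524]
wrist_force: [-0.3, 0.5, -0.6]
width: 0.0938
finger_force: 0.0
```

```bash
cat >> h.py <<'E'
def jars(s,amin=150,z=.07):
    out=[]
    for c,st,m in blobs(green(s),amin):
        cc=max(cv2.findContours(m.astype(np.uint8),cv2.RETR_EXTERNAL,cv2.CHAIN_APPROX_NONE)[0],key=len)
        P=np.array([ray(s,p[0],z)[:2] for p in cc],np.float32);(x,y),r=cv2.minEnclosingCircle(P);print('jar',(round(x,4),round(y,4)),'r',round(r,4),'centroid',ray(s,c,z).round(4),c.round(),st[:4])
E
python3 - <<'E'
from h import *
o=robot.get_obs();print(o["tool_pos"])
s=shot("wrist","w3.png");jars(s)
W=world(s)
for c,st,m in blobs(green(s),150): print(np.percentile(W[m],[2,50,98],axis=0).round(3).tolist())
print(togo([.458,.191,.032],1.527))
E
```

```text
[0.46049008 0.19105666 0.18344937]
jar (0.4572, 0.1938) r 0.0251 centroid [0.4578 0.1941 0.07  ] [253. 187.] [232 165  43  44]
jar (0.4469, 0.0085) r 0.0246 centroid [0.4471 0.0045 0.07  ] [252. 330.] [234 321  37  23]
[[0.436, 0.171, 0.068], [0.458, 0.194, 0.071], [0.48, 0.216, 0.073]]
[[0.426, -0.064, 0.013], [0.447, 0.006, 0.071], [0.469, 0.021, 0.073]]
(array([-0.0004, -0.0031,  0.1514]), np.float64(-0.016120007033648045))
```

View pics/w3.png

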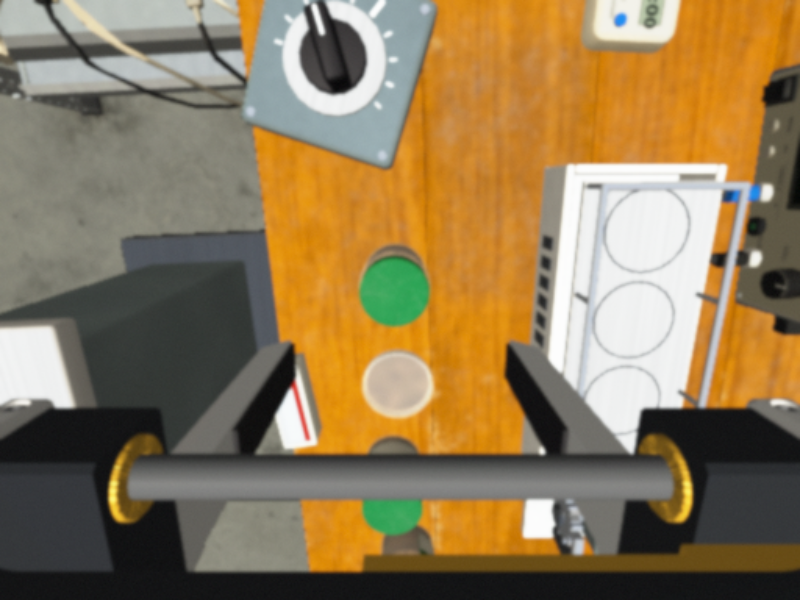

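The lid is at pixel (395,292), centred between the fingers, and the petri dish is clear at (398,383). The dial pointer is also visible at (318,25), with the long mark near (378,7). I'll descend and grasp.

>>> {"op": "carry_out", "data": {
  "steps": [
    [[0.003, -0.003, 0.04], 0, -1],
    [[0.003, -0.003, 0.08], 0, -1],
    [[0.003, -0.003, 0.12], 0, -1],
    [[0.003, -0.003, 0.147], 0, -1],
    [[0.003, -0.003, 0.147], 0, -1],
    [[0.003, -0.003, 0.147], 0, 1],
    [[0.003, -0.003, 0.147], 0, 1],
    [[0.003, -0.003, 0.147], 0, 1],
    [[0.003, -0.003, 0.147], 0, 1],
    [[0.003, -0.003, 0.147], 0, 1]
  ]
}}

```text
time: 4.62
tool_pos: [0.4562, 0.1946, 0.0349]
ee_rot: [3.141, -0.0, 1.525]
wrist_force: [0.6, 0.3, 1.9]
width: 0.0529
finger_force: 30.0
```

>>> {"op": "carry_out", "data": {
  "steps": [
    [[0, 0, -0.04], 0, 1],
    [[0, 0, -0.08], 0, 1],
    [[0.005, 0.02, -0.115], 0, 1],
    [[0.015, 0.06, -0.115], 0, 1],
    [[0.025, 0.1, -0.115], 0, 1],
    [[0.035, 0.14, -0.115], 0, 1],
    [[0.04, 0.165, -0.115], 0, 1],
    [[0.042, 0.177, -0.115], 0, 1],
    [[0.042, 0.177, -0.115], 0, 1],
    [[0.042, 0.177, -0.115], 0, 1]
  ]
}}

```text
time: 5.88
tool_pos: [0.6338, 0.2285, 0.1495]
ee_rot: [-3.141, 0.0, 1.526]
wrist_force: [-0.2, -0.6, 0.2]
width: 0.0531
finger_force: 30.0
```

Run:
```python
from h import *
o=robot.get_obs();print(o["tool_pos"])
s=shot("wrist");print(rings(s)); jars(s,z=.18)
print(togo([.6353,.229,.0965],1.527))
```

```text
[0.63375465 0.22845438 0.14950351]
[]
jar (0.6343, 0.2262) r 0.0279 centroid [0.6341 0.2275 0.18  ] [257. 252.] [213 210  89  83]
(array([0.0006, 0.0015, 0.0533]), np.float64(-0.008183653804462954))
```

>>> {"op": "carry_out", "data": {
  "steps": [
    [[0, 0.001, 0.02], 0, 1],
    [[0, 0.001, 0.035], 0, 1],
    [[0.0005, 0.0015, 0.045], 0, 1],
    [[0.0005, 0.0015, 0.05], 0, 1],
    [[0.0005, 0.0015, 0.0535], 0, 1],
    [[0.0005, 0.0015, 0.0535], 0, 1],
    [[0.0005, 0.0015, 0.0535], 0, 1]
  ]
}}

```text
time: 6.8
tool_pos: [0.6365, 0.229, 0.0966]
ee_rot: [3.141, -0.0, 1.525]
wrist_force: [-0.0, 0.0, -1.0]
width: 0.0532
finger_force: 30.0
```

>>> {"op": "carry_out", "data": {
  "steps": [
    [[0, -0.001, 0.0015], 0, 1],
    [[0, -0.001, 0.0015], 0, 1],
    [[0, -0.001, 0.0015], 0, -1],
    [[0, -0.001, 0.0015], 0, -1],
    [[0, -0.001, 0.0015], 0, -1],
    [[0, -0.001, -0.02], 0, -1],
    [[0, -0.001, -0.06], 0, -1],
    [[0, -0.001, -0.11], 0, -1],
    [[0, -0.02, -0.12], 0, -1],
    [[0, -0.04, -0.12], 0, -1]
  ]
}}

```text
time: 8.05
tool_pos: [0.5968, 0.2309, 0.2183]
ee_rot: [3.138, -0.001, 1.525]
wrist_force: [0.2, -0.2, 0.1]
width: 0.0942
finger_force: 0.0
```

Run:
```python
from h import *
o=robot.get_obs();print(o["tool_pos"])
s=shot("wrist");print(rings(s).round(4)); jars(s,z=.13);jars(s,z=.07)
print(togo([.447,.0105,.13],1.527))
```

```text
[0.59675285 0.23087398 0.21825164]
[[0.6296 0.0959 0.0586 0.0594]
 [0.6324 0.1615 0.059  0.0596]]
jar (0.636, 0.2283) r 0.0256 centroid [0.6356 0.2287 0.13  ] [294. 196.] [271 173  48  47]
jar (0.4789, 0.0662) r 0.0234 centroid [0.4767 0.0669 0.13  ] [160. 334.] [143 321  35  29]
jar (0.6442, 0.2107) r 0.0312 centroid [0.6437 0.2111 0.07  ] [294. 196.] [271 173  48  47]
jar (0.452, 0.0123) r 0.0286 centroid [0.4493 0.0131 0.07  ] [160. 334.] [143 321  35  29]
(array([-0.2272, -0.1372,  0.0875]), np.float64(-0.0038947995069107807))
```

>>> {"op": "carry_out", "data": {
  "steps": [
    [[-0.04, -0.03, 0], 0, -1],
    [[-0.085, -0.06, 0], 0, -1],
    [[-0.13, -0.09, 0.01], 0, -1],
    [[-0.175, -0.115, 0.02], 0, -1],
    [[-0.21, -0.13, 0.03], 0, -1],
    [[-0.227, -0.137, 0.038], 0, -1],
    [[-0.227, -0.137, 0.038], 0, -1],
    [[-0.227, -0.137, 0.038], 0, -1]
  ]
}}

```text
time: 9.1
tool_pos: [0.4496, 0.0106, 0.1783]
ee_rot: [3.141, -0.0, 1.526]
wrist_force: [-0.2, -0.4, -0.6]
width: 0.0942
finger_force: 0.0
```

Run:
```python
from h import *
o=robot.get_obs();print(o["tool_pos"])
s=shot("wrist"); jars(s,z=.07)
```

```text
[0.44959289 0.01058952 0.17831303]
jar (0.4468, 0.0116) r 0.0251 centroid [0.4469 0.0121 0.07  ] [253. 189.] [232 167  44  45]
jar (0.4557, -0.0885) r 0.0284 centroid [ 0.4561 -0.087   0.07  ] [265. 270.] [245 250  41  43]
```

>>> {"op": "carry_out", "data": {
  "steps": [
    [[0.001, -0.003, 0.04], 0, -1],
    [[0.001, -0.003, 0.08], 0, -1],
    [[0.001, -0.003, 0.12], 0, -1],
    [[0.001, -0.003, 0.143], 0, -1],
    [[0.001, -0.003, 0.143], 0, -1],
    [[0.001, -0.003, 0.143], 0, 1],
    [[0.001, -0.003, 0.143], 0, 1],
    [[0.001, -0.003, 0.143], 0, 1],
    [[0.001, -0.003, 0.143], 0, 1],
    [[0.001, -0.003, 0.143], 0, 1]
  ]
}}

```text
time: 10.4
tool_pos: [0.4463, 0.0112, 0.0354]
ee_rot: [3.141, 0.0, 1.525]
wrist_force: [-0.4, 0.0, 2.0]
width: 0.053
finger_force: 30.0
```

>>> {"op": "carry_out", "data": {
  "steps": [
    [[0, 0, -0.04], 0, 1],
    [[0, 0, -0.08], 0, 1],
    [[0.02, 0.02, -0.115], 0, 1],
    [[0.05, 0.05, -0.115], 0, 1],
    [[0.08, 0.08, -0.115], 0, 1],
    [[0.11, 0.11, -0.115], 0, 1],
    [[0.14, 0.15, -0.115], 0, 1],
    [[0.157, 0.176, -0.115], 0, 1],
    [[0.158, 0.179, -0.115], 0, 1],
    [[0.158, 0.179, -0.115], 0, 1]
  ]
}}

```text
time: 11.65
tool_pos: [0.6314, 0.1605, 0.1492]
ee_rot: [-3.14, 0.001, 1.525]
wrist_force: [0.2, -1.3, -1.7]
width: 0.0528
finger_force: 30.0
```

>>> {"op": "carry_out", "data": {
  "steps": [
    [[0, 0, 0.02], 0, 1],
    [[0, 0, 0.035], 0, 1],
    [[0, 0, 0.045], 0, 1],
    [[0, 0, 0.05], 0, 1],
    [[0, 0, 0.0535], 0, 1],
    [[0, 0, 0.0535], 0, 1],
    [[0, 0, 0.0535], 0, 1]
  ]
}}

```text
time: 12.52
tool_pos: [0.6324, 0.1611, 0.097]
ee_rot: [3.141, -0.0, 1.525]
wrist_force: [-0.5, 0.0, -1.1]
width: 0.0529
finger_force: 30.0
```

>>> {"op": "carry_out", "data": {
  "steps": [
    [[0, 0, 0.0015], 0, 1],
    [[0, 0, 0.0015], 0, 1],
    [[0, 0, 0.0015], 0, -1],
    [[0, 0, 0.0015], 0, -1],
    [[0, 0, 0.0015], 0, -1],
    [[0, 0, -0.02], 0, -1],
    [[0, 0, -0.06], 0, -1],
    [[0, 0, -0.11], 0, -1],
    [[-0.03, -0.02, -0.12], 0, -1],
    [[-0.06, -0.04, -0.12], 0, -1]
  ]
}}

```text
time: 13.78
tool_pos: [0.5898, 0.1025, 0.2186]
ee_rot: [3.138, -0.0, 1.526]
wrist_force: [0.1, 0.7, -0.1]
width: 0.0935
finger_force: 0.0
```

Run:
```python
from h import *
o=robot.get_obs();print(o["tool_pos"])
s=shot("wrist");print(rings(s).round(4)); jars(s,z=.13)
print(togo([.4555,-.088,.18],1.527))
```

```text
[0.58982085 0.10253711 0.21864847]
[[0.6296 0.0962 0.0548 0.0564]
 [0.6409 0.1581 0.0476 0.0529]]
jar (0.6352, 0.2266) r 0.0255 centroid [0.6354 0.2271 0.13  ] [300.  60.] [273  30  55  61]
jar (0.6324, 0.1608) r 0.0248 centroid [0.6325 0.1613 0.13  ] [297. 135.] [272 109  51  52]
jar (0.4809, -0.0455) r 0.0182 centroid [ 0.4807 -0.0506  0.13  ] [168. 326.] [152 321  32  12]
(array([-0.1929, -0.1225,  0.0387]), np.float64(-0.02350411222141443))
```

>>> {"op": "carry_out", "data": {
  "steps": [
    [[-0.04, -0.025, 0], 0, -1],
    [[-0.08, -0.05, 0], 0, -1],
    [[-0.12, -0.075, 0.01], 0, -1],
    [[-0.16, -0.1, 0.02], 0, -1],
    [[-0.185, -0.12, 0.03], 0, -1],
    [[-0.193, -0.122, 0.038], 0, -1],
    [[-0.193, -0.122, 0.038], 0, -1],
    [[-0.193, -0.122, 0.038], 0, -1]
  ]
}}

```text
time: 14.82
tool_pos: [0.4596, -0.0837, 0.1788]
ee_rot: [3.141, -0.0, 1.526]
wrist_force: [0.6, -0.4, -0.2]
width: 0.0941
finger_force: 0.0
```

Run:
```python
from h import *
o=robot.get_obs();print(o["tool_pos"])
s=shot("wrist"); jars(s,z=.07)
```

```text
[ 0.45957993 -0.08367947  0.17876503]
jar (0.4563, -0.0887) r 0.0251 centroid [ 0.4561 -0.0883  0.07  ] [253. 195.] [231 173  45  44]
```

>>> {"op": "carry_out", "data": {
  "steps": [
    [[-0.005, -0.003, 0.04], 0, -1],
    [[-0.005, -0.003, 0.08], 0, -1],
    [[-0.005, -0.003, 0.12], 0, -1],
    [[-0.005, -0.003, 0.143], 0, -1],
    [[-0.005, -0.003, 0.143], 0, -1],
    [[-0.005, -0.003, 0.143], 0, 1],
    [[-0.005, -0.003, 0.143], 0, 1],
    [[-0.005, -0.003, 0.143], 0, 1],
    [[-0.005, -0.003, 0.143], 0, 1],
    [[-0.005, -0.003, 0.143], 0, 1]
  ]
}}

```text
time: 16.12
tool_pos: [0.4556, -0.0893, 0.0359]
ee_rot: [3.141, 0.0, 1.525]
wrist_force: [-0.9, -1.1, 1.7]
width: 0.0525
finger_force: 30.0
```

>>> {"op": "carry_out", "data": {
  "steps": [
    [[0, 0, -0.04], 0, 1],
    [[0.01, 0, -0.08], 0, 1],
    [[0.05, 0, -0.115], 0, 1],
    [[0.09, 0, -0.12], 0, 1],
    [[0.13, 0.01, -0.12], 0, 1],
    [[0.165, 0.03, -0.12], 0, 1],
    [[0.185, 0.065, -0.12], 0, 1],
    [[0.192, 0.105, -0.12], 0, 1],
    [[0.192, 0.145, -0.118], 0, 1],
    [[0.192, 0.166, -0.115], 0, 1]
  ]
}}

```text
time: 17.38
tool_pos: [0.6314, 0.095, 0.1492]
ee_rot: [-3.14, 0.0, 1.525]
wrist_force: [-0.2, 0.7, -0.4]
width: 0.0522
finger_force: 30.0
```

>>> {"op": "carry_out", "data": {
  "steps": [
    [[0, 0, 0], 0, 1],
    [[0, 0, 0.02], 0, 1],
    [[0, 0, 0.035], 0, 1],
    [[0, 0, 0.045], 0, 1],
    [[0, 0, 0.05], 0, 1],
    [[0, 0, 0.0535], 0, 1],
    [[0, 0, 0.0535], 0, 1],
    [[0, 0, 0.0535], 0, 1]
  ]
}}

```text
time: 18.38
tool_pos: [0.6304, 0.095, 0.0976]
ee_rot: [3.141, -0.0, 1.525]
wrist_force: [0.0, 0.8, -0.8]
width: 0.0524
finger_force: 30.0
```

>>> {"op": "carry_out", "data": {
  "steps": [
    [[0, -0.0005, 0.0015], 0, 1],
    [[0, -0.0005, 0.0015], 0, 1],
    [[0, -0.0005, 0.0015], 0, -1],
    [[0, -0.0005, 0.0015], 0, -1],
    [[0, -0.0005, 0.0015], 0, -1],
    [[0, 0, -0.02], 0, -1],
    [[0, 0, -0.06], 0, -1],
    [[0, 0, -0.11], 0, -1],
    [[-0.03, 0, -0.15], 0, -1],
    [[-0.06, -0.02, -0.2], 0, -1]
  ]
}}

```text
time: 19.62
tool_pos: [0.6072, 0.0354, 0.2967]
ee_rot: [-3.139, 0.0, 1.526]
wrist_force: [0.8, -0.4, 0.1]
width: 0.094
finger_force: 0.0
```

Run:
```python
from h import *
o=robot.get_obs();print(o["tool_pos"])
s=shot("wrist","w4.png"); jars(s,z=.13);pickle.dump(s,open("w4.pkl","wb"))
a=-5.6*np.pi/180
print(togo([.47,-.43,.28],a))
s=shot("top");W=world(s);pickle.dump(s,open("top2.pkl","wb"))
h=hsv(s);print([ray(s,np.array(p)/1.5625,.013).round(3) for p in((513,225),(520,258),(529,284))])
```

```text
[0.60720372 0.03543584 0.29670048]
jar (0.6359, 0.2241) r 0.0248 centroid [0.6355 0.2199 0.13  ] [274.  16.] [254   0  43  37]
jar (0.6331, 0.1596) r 0.0249 centroid [0.633  0.1601 0.13  ] [274.  74.] [254  51  41  46]
jar (0.6308, 0.0944) r 0.0241 centroid [0.631  0.0947 0.13  ] [273. 131.] [255 112  38  39]
(array([-0.4679, -0.1146,  0.0273]), np.float64(-8.720959830430143))
[array([ 0.577, -0.481,  0.013]), array([ 0.484, -0.45 ,  0.013]), array([ 0.408, -0.435,  0.013])]
```

View pics/w4.png

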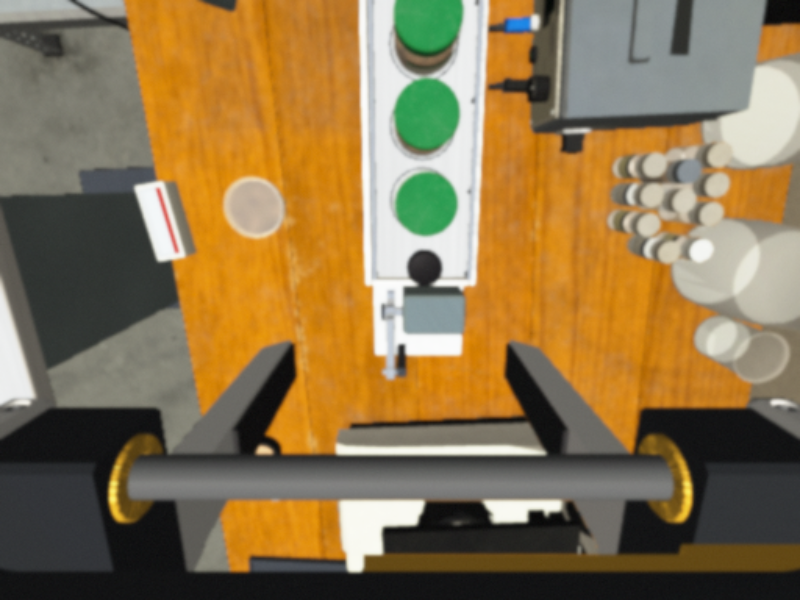

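All three jars stand on their circles at about (428,20), (427,115) and (427,203), each within 1.5 mm. The knob is at (425,267) and the pawl at (390,335). Next is the rod: I'll pull back first to stay clear of the microscope.

>>> {"op": "carry_out", "data": {
  "steps": [
    [[0, -0.05, 0], 0, -1],
    [[0, -0.1, 0], 0.5, -1],
    [[-0.01, -0.15, 0], 1.5, -1],
    [[-0.04, -0.19, 0], 2.5, -1],
    [[-0.08, -0.205, 0], 3.5, -1],
    [[-0.13, -0.205, 0], 4.5, -1],
    [[-0.18, -0.205, 0], 5.5, -1],
    [[-0.23, -0.205, 0], 6.5, -1],
    [[-0.28, -0.205, 0], 7.5, -1],
    [[-0.33, -0.2, 0], 8.5, -1]
  ]
}}

```text
time: 20.98
tool_pos: [0.3923, -0.2859, 0.2965]
ee_rot: [-3.141, -0.0, 0.036]
wrist_force: [0.3, 0.6, 0.1]
width: 0.0941
finger_force: 0.0
```

Run:
```python
from h import *
print(robot.get_obs()["tool_pos"],robot.get_obs()["joint_positions"].round(2));print(togo([.42,-.435,.25],-5.6*np.pi/180))
```

```text
[ 0.39232455 -0.28591284  0.29650011] [-0.75 -0.06  1.34  0.    1.86  0.79]
(array([0.0223, 0.15  , 0.0465]), np.float64(0.7655395497134301))
```

>>> {"op": "carry_out", "data": {
  "steps": [
    [[0.005, 0.04, 0.01], 0.4, -1],
    [[0.015, 0.08, 0.02], 0.77, -1],
    [[0.02, 0.12, 0.04], 0.77, -1],
    [[0.022, 0.15, 0.046], 0.77, -1],
    [[0.022, 0.15, 0.046], 0.77, -1],
    [[0.022, 0.15, 0.046], 0.77, -1]
  ]
}}

```text
time: 21.72
tool_pos: [0.421, -0.4327, 0.2509]
ee_rot: [-3.141, 0.0, -0.092]
wrist_force: [0.8, -0.0, 0.8]
width: 0.0941
finger_force: 0.0
```

Run:
```python
from h import *
print(robot.get_obs()["tool_pos"]);s=shot("wrist","w5.png");pickle.dump(s,open("w5.pkl","wb"))
```

```text
[ 0.4210152  -0.43271161  0.25094297]
```

View pics/w5.png

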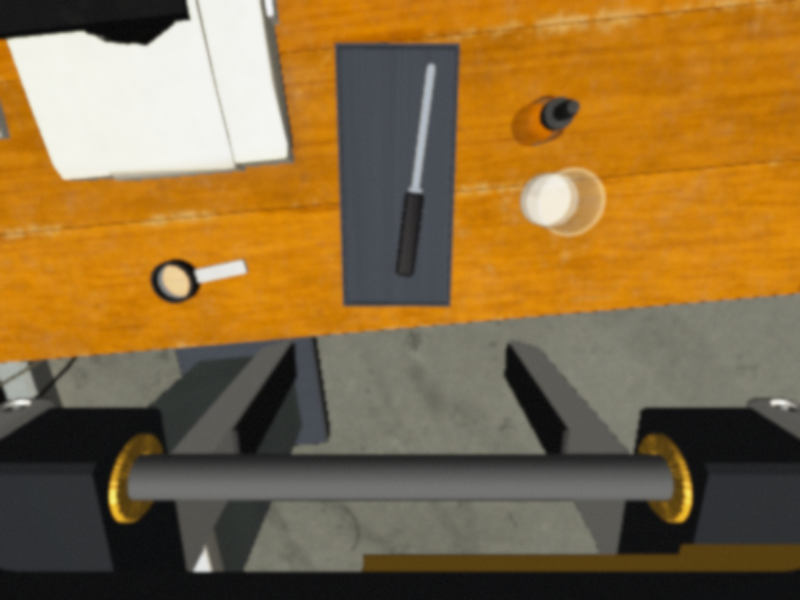

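The wrist view shows the handle from (405,273) to (414,193), the rod tip at (431,66), and the tray spanning (338–458, 45–303).

Run:
```python
from h import *
s=pickle.load(open("w5.pkl","rb"));f=1/1.5625
h=hsv(s);roi=np.zeros(h.shape[:2],bool);roi[32:192,222:288]=1
m=roi&(h[...,2]<50)
b=max(blobs(cv2.morphologyEx(m.astype(np.uint8),cv2.MORPH_OPEN,np.ones((3,3))),30),key=lambda x:x[1][4])
c=max(cv2.findContours(b[2].astype(np.uint8),0,1)[0],key=len)
r=cv2.minAreaRect(np.array([ray(s,p[0],.023)[:2] for p in c],np.float32)*1000);print('handle',r)
tip=ray(s,np.array((431,66))*f,.013);bk=ray(s,np.array((404.5,273))*f,.021);jn=ray(s,np.array((414,193))*f,.013)
print(tip,jn,bk);d=tip-jn;a=np.arctan2(d[1],d[0]);a2=np.arctan2(*(tip-bk)[1::-1]);print('yaw',a,a2, 'centre from tip',tip[:2]-.15*np.array([np.cos(a2),np.sin(a2)]))
tr=[ray(s,np.array(p)*f,.008)[:2].round(4).tolist() for p in((338,45),(458,45),(450,303),(346,303))];print('tray',tr,np.mean(tr,0))
```

```text
handle ((454.289794921875, -450.9712219238281), (8.919687271118164, 61.45098876953125), 83.3717269897461)
[ 0.59338553 -0.47572012  0.013     ] [ 0.48685086 -0.45191516  0.013     ] [ 0.41262273 -0.43624311  0.021     ]
yaw -0.21983684090059302 -0.21501532908776397 centre from tip [ 0.44683956 -0.44371576]
tray [[0.6186, -0.396], [0.609, -0.501], [0.3746, -0.4797], [0.3843, -0.3738]] [ 0.496625 -0.437625]
```

>>> {"op": "carry_out", "data": {
  "steps": [
    [[0.01, 0.003, 0.04], 0.3, 0],
    [[0.02, 0.006, 0.08], 0.71, 0],
    [[0.0274, 0.0086, 0.12], 0.71, 0],
    [[0.0274, 0.0086, 0.16], 0.71, 0],
    [[0.0274, 0.0086, 0.18], 0.71, 0],
    [[0.0274, 0.0086, 0.18], 0.71, 0],
    [[0.0274, 0.0086, 0.18], 0.71, 0]
  ]
}}

```text
time: 22.65
tool_pos: [0.4483, -0.4455, 0.0736]
ee_rot: [3.139, -0.003, -0.216]
wrist_force: [-0.4, 0.1, -0.5]
width: 0.0475
finger_force: 0.0
```

Run:
```python
from h import *
print(robot.get_obs()["tool_pos"],robot.get_obs()["ee_rot"],robot.get_obs()["width"]);s=shot("wrist","w6.png");pickle.dump(s,open("w6.pkl","wb"))
```

```text
[ 0.44831368 -0.44548245  0.07357428] [ 3.13903812 -0.0033686  -0.2162506 ] 0.04745901039793404
```

View pics/w6.png

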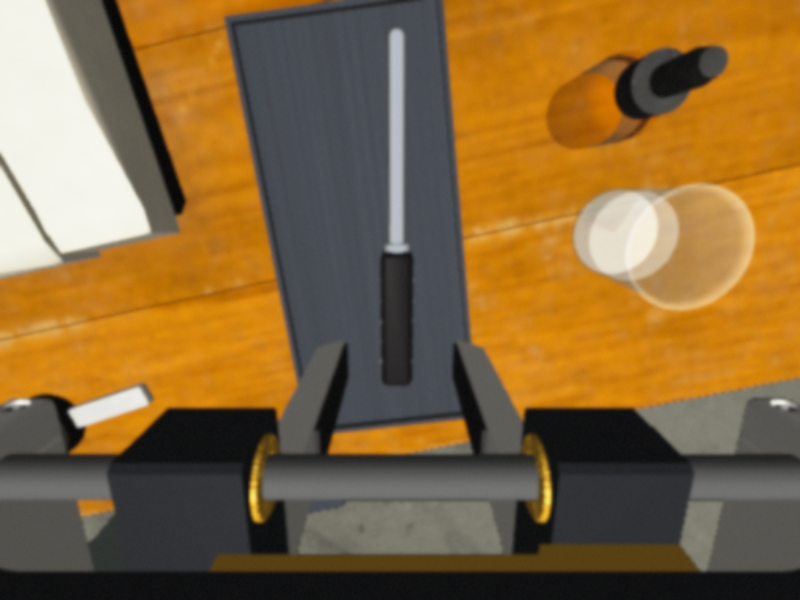

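The rod is parallel to the fingers, running from its tip at (397,35) to the handle end at (397,383) between them. I'll check the handle centre and descend.

Run:
```python
from h import *
s=pickle.load(open("w6.pkl","rb"));f=1/1.5625
c=(ray(s,np.array((397,252))*f,.023)+ray(s,np.array((397,383))*f,.022))/2;t=ray(s,np.array((397,31))*f,.013)
print(c,t,np.linalg.norm(t-c),np.arctan2(*(t-c)[1::-1]))
print(togo([c[0],c[1],.006]))
```

```text
[ 0.4501611  -0.44423394  0.0225    ] [ 0.59448595 -0.47604824  0.013     ] 0.14809477009179217 -0.21696549529692055
(array([ 0.0011, -0.002 ,  0.0679]), None)
```

>>> {"op": "carry_out", "data": {
  "steps": [
    [[0, -0.001, 0.03], 0, 0],
    [[0, -0.001, 0.055], 0, 0],
    [[0, -0.001, 0.065], 0, 0],
    [[0, -0.001, 0.067], 0, 0],
    [[0, -0.001, 0.067], 0, 0],
    [[0, -0.001, 0.067], 0, 1],
    [[0, -0.001, 0.067], 0, 1],
    [[0, -0.001, 0.067], 0, 1],
    [[0, -0.001, 0.067], 0, 1]
  ]
}}

```text
time: 23.82
tool_pos: [0.4476, -0.4437, 0.0043]
ee_rot: [3.141, -0.0, -0.217]
wrist_force: [-0.8, 0.3, 1.3]
width: 0.0179
finger_force: 30.0
```

>>> {"op": "carry_out", "data": {
  "steps": [
    [[0, 0, -0.04], 0, 1],
    [[-0.01, 0.002, -0.08], 0, 1],
    [[-0.05, 0.01, -0.11], 0, 1],
    [[-0.09, 0.02, -0.12], 0, 1],
    [[-0.117, 0.02, -0.12], 0, 1],
    [[-0.13, -0.02, -0.12], -0.2, 1],
    [[-0.137, -0.07, -0.12], -0.4, 1],
    [[-0.145, -0.12, -0.12], -0.6, 1],
    [[-0.152, -0.17, -0.12], -0.8, 1],
    [[-0.16, -0.22, -0.12], -0.99, 1]
  ]
}}

```text
time: 25.08
tool_pos: [0.3382, -0.1927, 0.1237]
ee_rot: [-3.141, -0.0, -0.043]
wrist_force: [0.3, -0.2, 0.4]
width: 0.0183
finger_force: 30.0
```

Run:
```python
from h import *
print(robot.get_obs()["tool_pos"],robot.get_obs()["ee_rot"],robot.get_obs()["joint_positions"].round(2));print(togo([.35,-.038,.07],-.0438))
s=pickle.load(open("w4.pkl","rb"))
O=np.array([.6325,.1618,0]);ex=np.array([.999,-.0438,0]);ey=np.array([.0438,.999,0])
for c in[(-30,-232,84),(-30,-177,84),(-30,-212,84)]:
    X=O+ex*c[0]/1e3+ey*c[1]/1e3+[0,0,c[2]/1e3];print(c,X.round(4),proj(s,X)*1.5625)
```

```text
[ 0.33816694 -0.1926646   0.12368696] [-3.14127673e+00 -6.76916541e-05 -4.32102449e-02] [-0.66 -0.25  1.85  0.    1.55  0.95]
(array([ 0.0051, -0.155 ,  0.0537]), np.float64(0.003379047987398332))
(-30, -232, 84) [ 0.5924 -0.0687  0.084 ] [390.07851481 372.2222129 ]
(-30, -177, 84) [ 0.5948 -0.0137  0.084 ] [389.7246356  319.47816666]
(-30, -212, 84) [ 0.5932 -0.0487  0.084 ] [389.95264744 353.46226894]
```

>>> {"op": "carry_out", "data": {
  "steps": [
    [[0, -0.04, 0], 0, 1],
    [[0, -0.08, 0], 0, 1],
    [[0.003, -0.12, 0.02], 0, 1],
    [[0.005, -0.145, 0.05], 0, 1],
    [[0.005, -0.155, 0.076], 0, 1],
    [[0.005, -0.155, 0.076], 0, 1],
    [[0.005, -0.155, 0.076], 0, 1],
    [[0.005, -0.155, 0.076], 0, 1]
  ]
}}

```text
time: 26.08
tool_pos: [0.3514, -0.0406, 0.0494]
ee_rot: [3.141, -0.003, -0.045]
wrist_force: [0.5, 0.5, -1.6]
width: 0.0177
finger_force: 30.0
```

Run:
```python
from h import *
print(robot.get_obs()["tool_pos"],robot.get_obs()["ee_rot"]);s=shot("wrist","w7.png");pickle.dump(s,open("w7.pkl","wb"))
print(togo([.4634,-.043,.0473]))
```

```text
[ 0.35137704 -0.04062493  0.04938307] [ 3.14068045e+00 -2.69243121e-03 -4.48230712e-02]
(array([ 0.1121, -0.0026,  0.0022]), None)
```

View pics/w7.png

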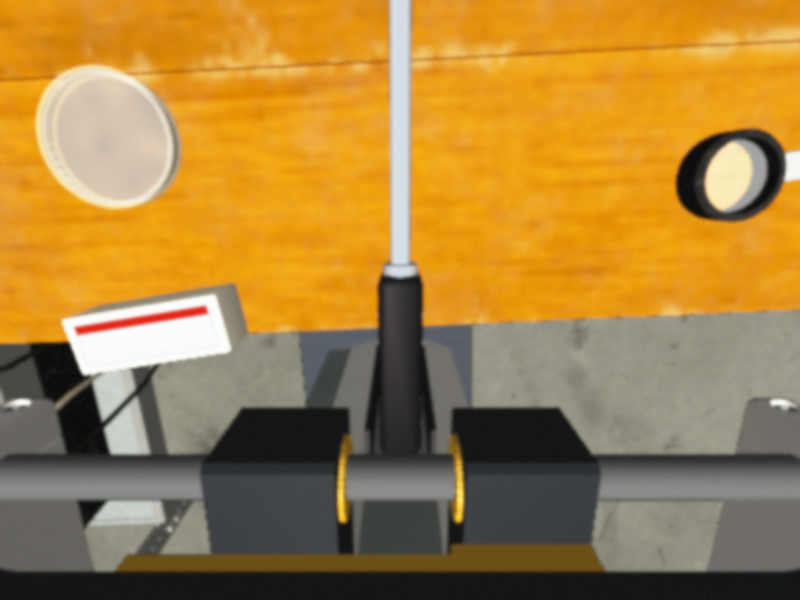

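The rod is straight in the grip, running up column 400, and the way ahead is clear. I'll insert it along chiller +x.

>>> {"op": "carry_out", "data": {
  "steps": [
    [[0.02, -0.002, 0.001], 0, 1],
    [[0.04, -0.002, 0.001], 0, 1],
    [[0.055, -0.002, 0.001], 0, 1],
    [[0.07, -0.002, 0.001], 0, 1],
    [[0.08, -0.002, 0.001], 0, 1],
    [[0.09, -0.002, 0.001], 0, 1],
    [[0.1, -0.002, 0.001], 0, 1],
    [[0.108, -0.002, 0.001], 0, 1],
    [[0.112, -0.002, 0.001], 0, 1],
    [[0.112, -0.002, 0.001], 0, 1]
  ]
}}

```text
time: 27.38
tool_pos: [0.4623, -0.0427, 0.0469]
ee_rot: [3.142, 0.0, -0.044]
wrist_force: [0.2, -0.7, -1.3]
width: 0.0184
finger_force: 30.0
```

Run:
```python
from h import *
print(robot.get_obs()["tool_pos"],robot.get_obs()["wrist_force"]);s=shot("wrist","w8.png")
```

```text
[ 0.46231926 -0.0426595   0.04690613] [ 0.20144571 -0.65166962 -1.27287752]
```

View pics/w8.png

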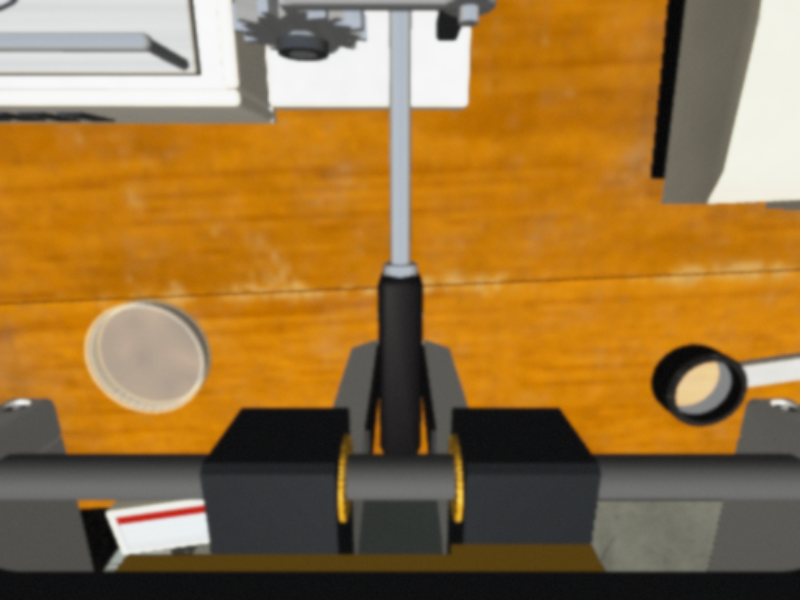

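The rod at (400,5) passes under the pawl, between the wheel at 365 and the post at 440. Now I'll lift.

>>> {"op": "carry_out", "data": {
  "steps": [
    [[0, 0, -0.006], 0, 1],
    [[0, 0, -0.012], 0, 1],
    [[0, 0, -0.017], 0, 1],
    [[0, 0, -0.021], 0, 1],
    [[0, 0, -0.025], 0, 1],
    [[0, 0, -0.029], 0, 1],
    [[0, 0, -0.033], 0, 1],
    [[0, 0, -0.036], 0, 1],
    [[0, 0, -0.036], 0, 1]
  ]
}}

```text
time: 28.55
tool_pos: [0.4624, -0.0426, 0.0834]
ee_rot: [-3.142, -0.001, -0.044]
wrist_force: [0.4, 1.8, -2.4]
width: 0.0177
finger_force: 30.0
```

Run:
```python
from h import *
print(robot.get_obs()["tool_pos"],robot.get_obs()["ee_rot"],robot.get_obs()["wrist_force"]);s=shot("wrist","w9.png",crop=(100,0,400,100))
```

```text
[ 0.46240712 -0.0425764   0.08336788] [-3.14153820e+00 -5.10813003e-04 -4.35675549e-02] [ 0.42567557  1.76312639 -2.4021878 ]
```

View pics/w9.png

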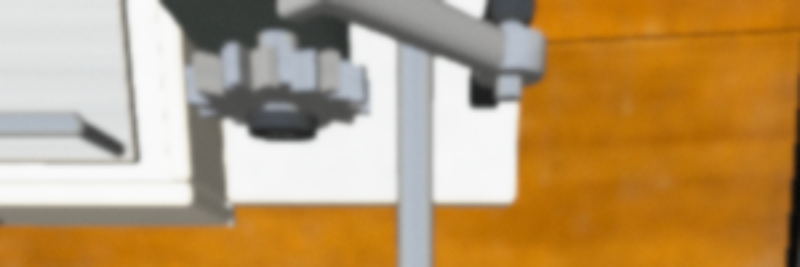

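The pawl is clearly swung up at the post, about (430,25), and clear of the wheel. I'll lower the rod, withdraw it and return it to the tray.

>>> {"op": "carry_out", "data": {
  "steps": [
    [[0, 0, 0.01], 0, 1],
    [[0, 0, 0.022], 0, 1],
    [[-0.01, 0, 0.025], 0, 1],
    [[-0.03, 0, 0.025], 0, 1],
    [[-0.06, 0, 0.025], 0, 1],
    [[-0.09, 0, 0.02], 0, 1],
    [[-0.115, 0, 0], 0, 1],
    [[-0.125, 0.02, -0.03], 0, 1],
    [[-0.125, 0.06, -0.04], 0, 1],
    [[-0.125, 0.1, -0.04], 0, 1]
  ]
}}

```text
time: 29.85
tool_pos: [0.3331, -0.1383, 0.1243]
ee_rot: [3.14, -0.003, -0.043]
wrist_force: [0.9, 0.2, -1.0]
width: 0.0177
finger_force: 30.0
```

Run:
```python
from h import *
print(robot.get_obs()["tool_pos"],robot.get_obs()["ee_rot"]);print(togo([.345,-.4235,.12],-.0924));print(togo([.4518,-.4334,.12],-.0924))
s=shot("top");W=world(s)
```

```text
[ 0.33314742 -0.1383063   0.12431845] [ 3.13960305 -0.00344419 -0.04289735]
(array([0.0241, 0.2844, 0.005 ]), np.float64(0.283629289990372))
(array([0.1312, 0.2897, 0.0053]), np.float64(0.283629289990372))
```

>>> {"op": "carry_out", "data": {
  "steps": [
    [[0, 0.05, 0], 0, 1],
    [[0, 0.1, 0], 0.1, 1],
    [[0, 0.15, 0], 0.2, 1],
    [[0.005, 0.2, 0], 0.28, 1],
    [[0.015, 0.25, 0], 0.28, 1],
    [[0.03, 0.28, 0], 0.28, 1],
    [[0.07, 0.287, 0.005], 0.28, 1],
    [[0.11, 0.29, 0.03], 0.28, 1],
    [[0.13, 0.29, 0.06], 0.28, 1],
    [[0.131, 0.29, 0.07], 0.28, 1]
  ]
}}

```text
time: 31.15
tool_pos: [0.4508, -0.4306, 0.0497]
ee_rot: [-3.138, 0.004, -0.091]
wrist_force: [-1.2, 0.1, -0.9]
width: 0.0178
finger_force: 30.0
```

>>> {"op": "carry_out", "data": {
  "steps": [
    [[0, 0, 0.02], 0, 1],
    [[0, 0, 0.035], 0, 1],
    [[0, 0, 0.043], 0, 1],
    [[0, 0, 0.0455], 0, 1],
    [[0, 0, 0.0455], 0, 1],
    [[0, 0, 0.0455], 0, 1]
  ]
}}

```text
time: 31.9
tool_pos: [0.4516, -0.4331, 0.0084]
ee_rot: [3.14, -0.001, -0.093]
wrist_force: [-0.2, -0.1, -0.5]
width: 0.018
finger_force: 30.0
```

>>> {"op": "carry_out", "data": {
  "steps": [
    [[0, 0, 0.0035], 0, 1],
    [[0, 0, 0.0035], 0, 1],
    [[0, 0, 0.0035], 0, 0],
    [[0, 0, 0.0035], 0, 0],
    [[0, 0, 0.0035], 0, 0],
    [[0, 0, -0.04], 0, 0],
    [[0, 0, -0.09], 0, 0],
    [[-0.03, 0, -0.14], 0, 0],
    [[-0.06, 0, -0.19], 0, 0],
    [[-0.08, 0, -0.22], 0, 0]
  ]
}}

```text
time: 33.15
tool_pos: [0.371, -0.4257, 0.2312]
ee_rot: [3.138, -0.003, -0.093]
wrist_force: [-0.4, -0.3, 0.3]
width: 0.0471
finger_force: 0.0
```

Run:
```python
from h import *
s=shot("wrist","w10.png");print(robot.get_obs()["tool_pos"]);print(togo([.39,-.2,.25],1.527),togo([.42,.045,.25],1.527))
s=shot("top");jars(s,30,.13)
```

```text
[ 0.37002674 -0.42693856  0.23560297]
(array([-0.0015, -0.2277, -0.0165]), np.float64(8.709400541907382)) (array([ 0.0053, -0.4744, -0.0187]), np.float64(8.709400541907382))
jar (0.9164, -0.6732) r 0.0192 centroid [ 0.9127 -0.6707  0.13  ] [333.  51.] [329  47   9   7]
jar (0.6202, 0.0954) r 0.0199 centroid [0.62   0.0942 0.13  ] [199. 182.] [194 178  10  10]
jar (0.6222, 0.1595) r 0.0207 centroid [0.6217 0.1599 0.13  ] [183. 189.] [179 185   9   9]
jar (0.6255, 0.2249) r 0.0203 centroid [0.6253 0.2255 0.13  ] [167. 195.] [162 191  11  10]
```

View pics/w10.png

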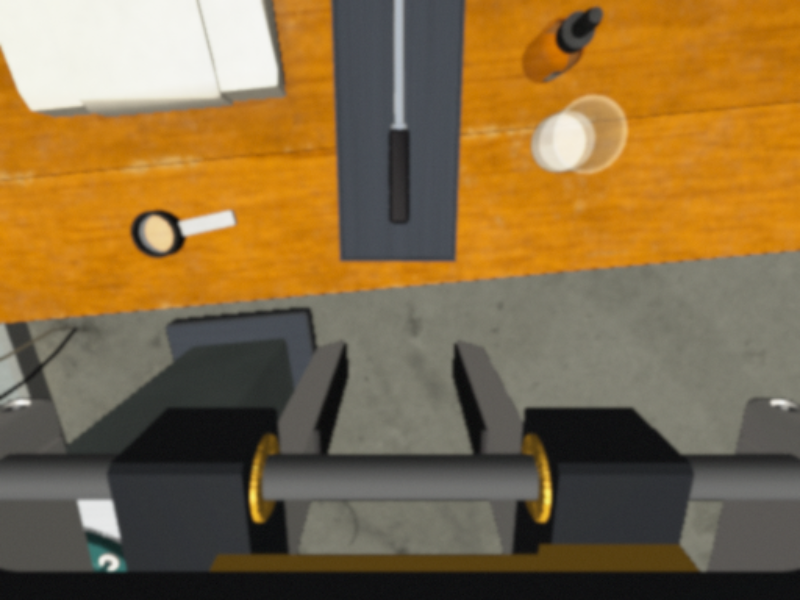

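The rod lies in the tray along its axis, with the handle at (399,175). Next I'll push the knob with closed fingers.

>>> {"op": "carry_out", "data": {
  "steps": [
    [[0, -0.045, -0.01], -0.95, 1],
    [[0, -0.09, -0.015], -1.9, 1],
    [[0, -0.14, -0.015], -2.85, 1],
    [[0, -0.19, -0.015], -3.8, 1],
    [[0, -0.24, -0.015], -4.75, 1],
    [[0, -0.29, -0.015], -5.7, 1],
    [[0, -0.34, -0.015], -6.65, 1],
    [[0.002, -0.39, -0.015], -7.6, 1],
    [[0.005, -0.44, -0.015], -8.5, 1],
    [[0.005, -0.474, -0.015], -9.28, 1]
  ]
}}

```text
time: 34.5
tool_pos: [0.4201, 0.049, 0.2403]
ee_rot: [-3.139, -0.001, 1.534]
wrist_force: [1.5, -0.2, -0.7]
width: 0.0004
finger_force: 0.0
```

Run:
```python
from h import *
print(robot.get_obs()["tool_pos"],robot.get_obs()["ee_rot"]);print(togo([.6275,.044,.16],1.527))
s=shot("wrist");W=world(s);m=(hsv(s)[...,2]<60)&(abs(W[...,2]-.13)<.008)&(abs(W[...,0]-.63)<.05)&(abs(W[...,1]-.04)<.05);print(m.sum(),np.median(W[m],0) if m.any() else '')
```

```text
[0.4201368  0.04901155 0.24026344] [-3.13855891e+00 -5.92758982e-04  1.53407744e+00]
(array([0.0026, 0.2076, 0.0796]), np.float64(0.04055075706434876))
592 [0.62266204 0.04615473 0.13246172]
```

>>> {"op": "carry_out", "data": {
  "steps": [
    [[0, 0.04, 0], 0, 1],
    [[0.001, 0.08, 0.01], 0, 1],
    [[0.002, 0.12, 0.03], 0, 1],
    [[0.004, 0.16, 0.05], 0, 1],
    [[0.004, 0.19, 0.07], 0, 1],
    [[0.0045, 0.206, 0.085], 0, 1],
    [[0.0045, 0.2065, 0.095], 0, 1],
    [[0.0045, 0.2065, 0.095], 0, 1]
  ]
}}

```text
time: 35.55
tool_pos: [0.6255, 0.042, 0.1452]
ee_rot: [-3.137, 0.0, 1.527]
wrist_force: [0.1, 0.1, 0.4]
width: 0.0
finger_force: 0.0
```

Run:
```python
from h import *
print(robot.get_obs()["tool_pos"],robot.get_obs()["wrist_force"]);print(togo([.6268,.0445,.132],1.527))
s=shot("wrist");jars(s,z=.13)
h=hsv(s);W=world(s);m=(h[...,2]<60)&(abs(W[...,2]-.13)<.008)&(abs(W[...,0]-.63)<.05)&(abs(W[...,1]-.04)<.05)
for z in(.132,):
  for c,st,mm in blobs(m,80): print(c,st,ray(s,c,z),W[mm].min(0),W[mm].max(0))
```

```text
[0.62554236 0.04197852 0.14520301] [0.1325694  0.1196172  0.39819265]
(array([0.0026, 0.0012, 0.0132]), np.float64(-0.0004229093767794493))
jar (0.6326, 0.1605) r 0.0253 centroid [0.6327 0.1614 0.13  ] [259.  48.] [222   5  76  87]
jar (0.6305, 0.0949) r 0.0245 centroid [0.6305 0.0956 0.13  ] [260. 151.] [226 117  69  69]
[258.62587413 210.12587413] [241 198  36  28 572] [0.62780449 0.05208253 0.132     ] [0.61441836 0.03860247 0.12217623] [0.64055527 0.05901017 0.13459693]
```

>>> {"op": "carry_out", "data": {
  "steps": [
    [[0.002, 0.0015, 0.006], 0, 1],
    [[0.0025, 0.0015, 0.011], 0, 1],
    [[0.0025, 0.0015, 0.014], 0, 1],
    [[0.0025, 0.0015, 0.017], 0, 1],
    [[0.0025, 0.0015, 0.02], 0, 1],
    [[0.0025, 0.0015, 0.023], 0, 1],
    [[0.0025, 0.0015, 0.026], 0, 1],
    [[0.0025, 0.0015, 0.029], 0, 1],
    [[0.0025, 0.0015, 0.032], 0, 1],
    [[0.0025, 0.0015, 0.035], 0, 1]
  ]
}}

```text
time: 36.85
tool_pos: [0.6284, 0.0443, 0.1137]
ee_rot: [3.141, 0.0, 1.527]
wrist_force: [-2.4, 0.3, 5.6]
width: 0.0005
finger_force: 2.5
```

>>> {"op": "carry_out", "data": {
  "steps": [
    [[0, 0, 0.003], 0, 1],
    [[0, 0, 0.006], 0, 1],
    [[0, 0, 0.009], 0, 1],
    [[0, 0, 0.012], 0, 1],
    [[0, 0, 0.015], 0, 1],
    [[0, 0, 0.017], 0, 1],
    [[0, 0, 0.019], 0, 1],
    [[0, 0, 0.021], 0, 1],
    [[0, 0, 0.022], 0, 1],
    [[0, 0, 0.022], 0, 1]
  ]
}}

```text
time: 38.1
tool_pos: [0.6284, 0.0443, 0.0901]
ee_rot: [-3.141, 0.0, 1.527]
wrist_force: [-2.2, -0.1, 2.9]
width: 0.0001
finger_force: 1.8
```

>>> {"op": "carry_out", "data": {
  "steps": [
    [[0, 0, 0.001], 0, 1],
    [[0, 0, 0.002], 0, 1],
    [[0, 0, 0.003], 0, 1],
    [[0, 0, 0.004], 0, 1],
    [[0, 0, 0.0045], 0, 1],
    [[0, 0, 0.005], 0, 1],
    [[0, 0, 0.005], 0, 1],
    [[0, 0, 0.005], 0, 1]
  ]
}}

```text
time: 39.1
tool_pos: [0.6284, 0.0442, 0.0872]
ee_rot: [3.141, 0.0, 1.527]
wrist_force: [-5.5, 0.4, 10.7]
width: 0.0005
finger_force: 5.0
```

>>> {"op": "carry_out", "data": {
  "steps": [
    [[0, 0, 0.001], 0, 1],
    [[0, 0, 0.002], 0, 1],
    [[0, 0, 0.002], 0, 1],
    [[0, 0, 0.002], 0, 1]
  ]
}}

```text
time: 39.6
tool_pos: [0.6285, 0.0443, 0.0871]
ee_rot: [3.14, 0.0, 1.527]
wrist_force: [-7.7, 0.6, 15.4]
width: 0.0006
finger_force: 7.9
```

>>> {"op": "carry_out", "data": {
  "steps": [
    [[0, 0, -0.01], 0, 1],
    [[0, 0, -0.04], 0, 1],
    [[0, 0, -0.1], 0, 0],
    [[0, 0, -0.15], 0, 0],
    [[0.01, -0.03, -0.18], 0, 0],
    [[0.04, -0.065, -0.18], 0, 0],
    [[0.08, -0.1, -0.18], 0, 0],
    [[0.12, -0.14, -0.18], 0, 0],
    [[0.16, -0.17, -0.18], 0, 0],
    [[0.2, -0.205, -0.18], 0, 0]
  ]
}}

```text
time: 40.85
tool_pos: [0.432, 0.2543, 0.2625]
ee_rot: [3.141, -0.0, 1.526]
wrist_force: [0.3, 0.8, 0.5]
width: 0.0471
finger_force: 0.0
```

>>> {"op": "carry_out", "data": {
  "steps": [
    [[0.01, -0.002, 0], 0, 0],
    [[0.01, -0.002, 0], 0, 0]
  ]
}}

```text
time: 41.1
tool_pos: [0.4314, 0.2633, 0.2628]
ee_rot: [3.141, 0.001, 1.528]
wrist_force: [0.5, -0.3, 0.4]
width: 0.047
finger_force: 0.0
```

Run:
```python
from h import *
print(robot.get_obs()["tool_pos"],robot.get_obs()["joint_positions"].round(2));s=shot("wrist","w11.png");pickle.dump(s,open("w11.pkl","wb"));jars(s,z=.085)
W=world(s);t=shot("top");W=world(t)
for c,st,m in blobs(green(t),30): print(ray(t,c,.085).round(3),np.median(W[m],0).round(3))
```

```text
[0.43137266 0.26333114 0.26278755] [ 0.44 -0.02  1.37 -0.    1.79  0.48]
jar (0.6335, 0.2274) r 0.0279 centroid [0.6341 0.2286 0.085 ] [406. 196.] [387 179  40  35]
jar (0.6304, 0.1622) r 0.0282 centroid [0.6309 0.1628 0.085 ] [399. 240.] [381 224  38  34]
[ 0.936 -0.693  0.085] [ 0.945 -0.701  0.066]
[0.62  0.094 0.085] [0.62  0.094 0.084]
[0.622 0.16  0.085] [0.623 0.16  0.084]
```

View pics/w11.png

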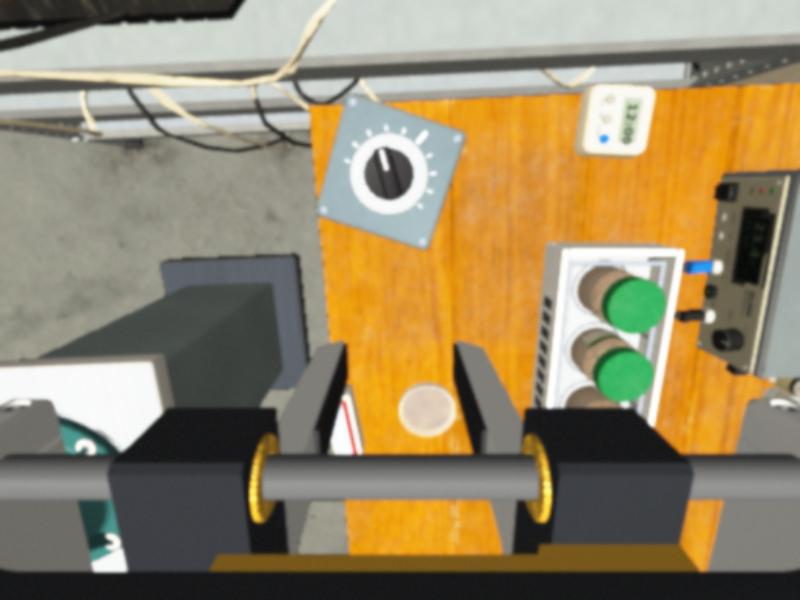

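The jars stand with the deck lowered: lids are at (635,305) and (624,375), measured at z 0.084. The dial centre is at (389,173), the pointer end at (381,150) and the long mark at (423,135).

Run:
```python
from h import *
s=pickle.load(open("w11.pkl","rb"));f=1/1.5625
h=hsv(s);W=world(s)
# box top corners by mask
m=((abs(W[...,2]-.045)<.012)|(abs(W[...,2]-.085)<.035))&(abs(W[...,0]-.42)<.09)&(abs(W[...,1]-.35)<.09)
m=cv2.morphologyEx(m.astype(np.uint8),cv2.MORPH_OPEN,np.ones((5,5)))
c=max(cv2.findContours(m,0,1)[0],key=len)
r=cv2.minAreaRect(np.array([ray(s,p[0],.045)[:2] for p in c],np.float32)*1000);print('box',r)
# white line and marks
wm=((h[...,2]>190)&(h[...,1]<40)).astype(np.uint8)*255;wm[:, :200]=0;wm[:,300:]=0;wm[160:]=0;wm[:60]=0
big=None
for cc,st,mm in blobs(wm,3):
    for z in(.045,.089): print(cc.round(1),st,z,ray(s,cc,z)[:2].round(4))
C=[ray(s,np.array(p)*f,.045)[:2] for p in((352,97),(465,135),(427,248),(319,212))];print('corners',np.array(C).round(4),np.mean(C,0))
for i in range(4): d=C[(i+1)%4]-C[i];print(np.degrees(np.arctan2(d[1],d[0])),np.linalg.norm(d))
```

```text
box ((424.4681396484375, 347.3225402832031), (108.87081146240234, 108.82881927490234), 69.77598571777344)
[206.  60.] [200  60  13   1  13] 0.045 [0.3716 0.4157]
[206.  60.] [200  60  13   1  13] 0.089 [0.3785 0.4073]
[239.2  60.5] [237  60   5   3   6] 0.045 [0.4155 0.4132]
[239.2  60.5] [237  60   5   3   6] 0.089 [0.4176 0.4051]
[225.4  65. ] [223  62   6   7  36] 0.045 [0.3969 0.4085]
[225.4  65. ] [223  62   6   7  36] 0.089 [0.401 0.401]
[251.2 115. ] [ 214   72   75   86 3285] 0.045 [0.4282 0.3431]
[251.2 115. ] [ 214   72   75   86 3285] 0.089 [0.4289 0.3427]
[251.8  74. ] [251  73   3   3   5] 0.045 [0.4315 0.3959]
[251.8  74. ] [251  73   3   3   5] 0.089 [0.4318 0.3898]
[224.   75.6] [222  75   5   2   5] 0.045 [0.394  0.3955]
[224.   75.6] [222  75   5   2   5] 0.089 [0.3985 0.3894]
[234.3  77.3] [234  77   2   2   3] 0.045 [0.4078 0.3928]
[234.3  77.3] [234  77   2   2   3] 0.089 [0.4107 0.3869]
[221.4  81.4] [220  80   4   3   5] 0.045 [0.39   0.3884]
[221.4  81.4] [220  80   4   3   5] 0.089 [0.3949 0.3831]
[291.8  88.3] [289  85   7   7  36] 0.045 [0.485  0.3757]
[291.8  88.3] [289  85   7   7  36] 0.089 [0.4794 0.3717]
[280.5  93.8] [279  93   4   3   4] 0.045 [0.4695 0.3693]
[280.5  93.8] [279  93   4   3   4] 0.089 [0.4656 0.3661]
[245.3 101.9] [243  96   6  13  41] 0.045 [0.4209 0.3607]
[245.3 101.9] [243  96   6  13  41] 0.089 [0.4224 0.3584]
[207.  133.4] [205 130   5   7  30] 0.045 [0.3644 0.3205]
[207.  133.4] [205 130   5   7  30] 0.089 [0.3721 0.3227]
corners [[0.3969 0.4121]
 [0.4929 0.3777]
 [0.4574 0.2806]
 [0.3601 0.3176]] [0.42683858 0.34699905]
-19.702620039207883 0.1019038724237004
-110.0689418435275 0.10339573365451005
159.19325986584568 0.10405967535494229
68.71685884685067 0.10142704725119539
```

Run:
```python
from h import *
for s in (pickle.load(open("w11.pkl","rb")),pickle.load(open("top.pkl","rb")),pickle.load(open("scene.pkl","rb"))):
    W=world(s)[s["z_map"]>0].reshape(-1,3)
    for a in np.arange(.38,.62,.04):
        q=W[(W[:,1]>a)&(W[:,1]<a+.04)&(W[:,0]>.25)&(W[:,0]<.65)];print(round(a,2),len(q),q[:,2].max().round(3) if len(q) else '',end=' | ')
    print()
```

```text
0.38 5088 0.053 | 0.42 3142 0.054 | 0.46 9928 0.03 | 0.5 2490 -0.015 | 0.54 0  | 0.58 0  | 
0.38 981 0.058 | 0.42 3627 1.033 | 0.46 8956 1.114 | 0.5 3013 0.73 | 0.54 0  | 0.58 0  | 
0.38 300 0.054 | 0.42 1686 0.632 | 0.46 1118 0.632 | 0.5 1949 0.362 | 0.54 1539 0.546 | 0.58 591 0.359 |
```

Run:
```python
from h import *
for n in("top","scene"):
    s=pickle.load(open(n+".pkl","rb"));W=world(s)[s["z_map"]>0].reshape(-1,3)
    q=W[(W[:,1]>.38)&(W[:,1]<.52)&(W[:,0]>.2)&(W[:,0]<.7)&(W[:,2]>.06)]
    H,ye,ze=np.histogram2d(q[:,1],q[:,2],bins=[np.arange(.38,.53,.02),np.arange(.05,1.2,.1)]);print(n,ze.round(2));print(H.astype(int))
```

```text
top [0.05 0.15 0.25 0.35 0.45 0.55 0.65 0.75 0.85 0.95 1.05 1.15]
[[   0    0    0    0    0    0    0    0    0    0    0]
 [   0    0    0    0    0    0    0    0    0    0    0]
 [  16    0    0    0    0    0    0    0    0    0    0]
 [   0  282  133   10    0  856    0    0    0 2293    0]
 [   0   22  809   16    0 1331    0    0    0 1572    0]
 [   0    0  868    2    0 1318 1263    0    0 1344 1010]
 [   0    0  878    1    0  165 1308    0    0    1  138]]
scene [0.05 0.15 0.25 0.35 0.45 0.55 0.65 0.75 0.85 0.95 1.05 1.15]
[[   0    0    0    0    0    0    0    0    0    0    0]
 [   0    0    0    0    0    0    0    0    0    0    0]
 [   0    0    0    0    0    0    0    0    0    0    0]
 [   0  486  303    0    0 1212    0    0    0    0    0]
 [   0  241  307    0    0  404    0    0    0    0    0]
 [   0    0  210    0    0   38    0    0    0    0    0]
 [   0    0 1392    2    0   24    0    0    0    0    0]]
```

Run:
```python
from h import *
t=shot("top");c=shot("scene")
for n,s in(("top",t),("scene",c),("top0",pickle.load(open("top.pkl","rb"))),("scene0",pickle.load(open("scene.pkl","rb")))):
    W=world(s)[s["z_map"]>0].reshape(-1,3)
    for z0 in np.arange(.1,.5,.05):
        r=[]
        for x0 in np.arange(.25,.6,.05):
            q=W[(W[:,1]>.41)&(W[:,1]<.6)&(W[:,0]>x0)&(W[:,0]<x0+.05)&(W[:,2]>z0)&(W[:,2]<z0+.05)]
            r.append(np.percentile(q[:,1],1).round(3) if len(q)>3 else 0)
        print(n,round(z0,2),[float(x) for x in r])
```

```text
top 0.1 [0.0, 0.0, 0.0, 0.0, 0.0, 0.0, 0.0]
top 0.15 [0.0, 0.0, 0.0, 0.0, 0.0, 0.0, 0.0]
top 0.2 [0.457, 0.458, 0.457, 0.457, 0.457, 0.457, 0.458]
top 0.25 [0.459, 0.459, 0.459, 0.458, 0.459, 0.459, 0.459]
top 0.3 [0.483, 0.507, 0.507, 0.507, 0.508, 0.506, 0.508]
top 0.35 [0.477, 0.0, 0.0, 0.0, 0.0, 0.0, 0.0]
top 0.4 [0.0, 0.0, 0.0, 0.0, 0.0, 0.0, 0.0]
top 0.45 [0.0, 0.0, 0.0, 0.0, 0.0, 0.0, 0.0]
scene 0.1 [0.0, 0.0, 0.0, 0.0, 0.0, 0.0, 0.0]
scene 0.15 [0.0, 0.0, 0.0, 0.0, 0.0, 0.0, 0.0]
scene 0.2 [0.453, 0.452, 0.453, 0.452, 0.451, 0.451, 0.451]
scene 0.25 [0.453, 0.453, 0.454, 0.453, 0.454, 0.455, 0.454]
scene 0.3 [0.485, 0.505, 0.504, 0.504, 0.508, 0.0, 0.503]
scene 0.35 [0.473, 0.553, 0.515, 0.526, 0.538, 0.0, 0.516]
scene 0.4 [0.0, 0.0, 0.0, 0.0, 0.0, 0.0, 0.0]
scene 0.45 [0.0, 0.0, 0.0, 0.0, 0.0, 0.0, 0.0]
top0 0.1 [0.0, 0.0, 0.0, 0.0, 0.0, 0.0, 0.0]
top0 0.15 [0.0, 0.0, 0.0, 0.0, 0.0, 0.0, 0.0]
top0 0.2 [0.457, 0.458, 0.457, 0.458, 0.458, 0.457, 0.458]
top0 0.25 [0.459, 0.459, 0.458, 0.458, 0.459, 0.458, 0.459]
top0 0.3 [0.481, 0.507, 0.507, 0.507, 0.508, 0.507, 0.506]
top0 0.35 [0.477, 0.0, 0.0, 0.0, 0.0, 0.0, 0.0]
top0 0.4 [0.0, 0.0, 0.0, 0.0, 0.0, 0.0, 0.0]
top0 0.45 [0.0, 0.0, 0.0, 0.0, 0.0, 0.0, 0.0]
scene0 0.1 [0.0, 0.0, 0.0, 0.0, 0.0, 0.0, 0.0]
scene0 0.15 [0.0, 0.0, 0.0, 0.0, 0.0, 0.0, 0.0]
scene0 0.2 [0.0, 0.453, 0.453, 0.452, 0.45, 0.451, 0.451]
scene0 0.25 [0.0, 0.454, 0.452, 0.453, 0.453, 0.453, 0.452]
scene0 0.3 [0.0, 0.0, 0.504, 0.503, 0.504, 0.503, 0.503]
scene0 0.35 [0.0, 0.0, 0.517, 0.523, 0.524, 0.561, 0.521]
scene0 0.4 [0.0, 0.0, 0.0, 0.0, 0.0, 0.0, 0.0]
scene0 0.45 [0.0, 0.0, 0.0, 0.0, 0.0, 0.0, 0.0]
```

>>> {"op": "carry_out", "data": {
  "steps": [
    [[0.02, -0.003, 0.03], -0.5, 0],
    [[0.04, -0.005, 0.06], -1.0, 0],
    [[0.06, -0.008, 0.09], -1.5, 0],
    [[0.075, -0.009, 0.115], -1.9, 0],
    [[0.083, -0.009, 0.125], -1.9, 0],
    [[0.083, -0.009, 0.125], -1.9, 0],
    [[0.083, -0.009, 0.125], -1.9, 0]
  ]
}}

```text
time: 42.18
tool_pos: [0.4265, 0.3462, 0.1399]
ee_rot: [3.139, -0.0, 1.857]
wrist_force: [-0.6, 0.6, -0.6]
width: 0.0469
finger_force: 0.0
```

Run:
```python
from h import *
print(robot.get_obs()["tool_pos"],robot.get_obs()["ee_rot"]);s=shot("wrist","w12.png");pickle.dump(s,open("w12.pkl","wb"))
```

```text
[0.42652402 0.34619669 0.13986561] [ 3.13931026e+00 -3.13437614e-04  1.85721264e+00]
```

View pics/w12.png

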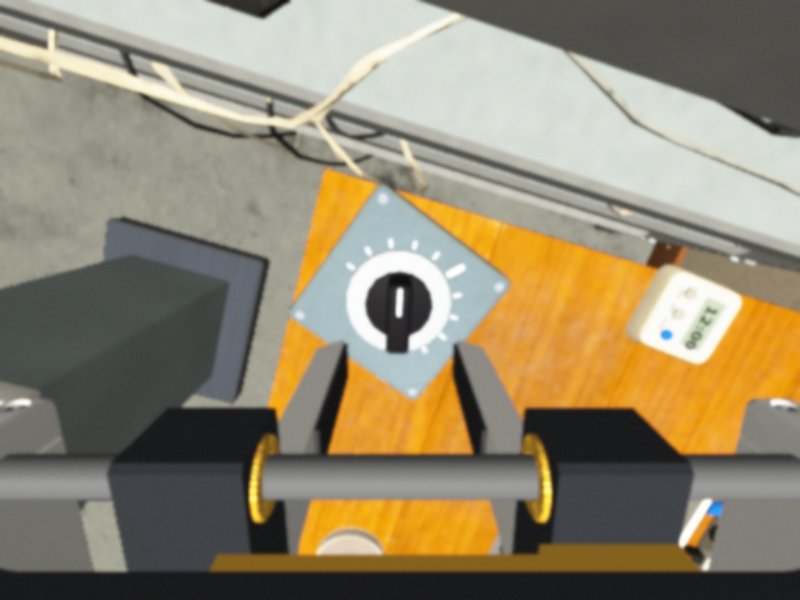

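The pointer bar runs straight up between the fingers at (399,300). The long mark is at (449,276)–(465,265).

Run:
```python
from h import *
s=pickle.load(open("w12.pkl","rb"));f=1/1.5625
C=[ray(s,np.array(p)*f,.045)[:2] for p in((384,183),(511,285),(415,399),(289,311))];c=np.mean(C,0);print(c)
yaws=[np.degrees(np.arctan2(*(C[(i+1)%4]-C[i])[::-1]))+i*90 for i in range(4)];print(yaws)
a=ray(s,np.array((465,265))*f,.045)[:2];b=ray(s,np.array((449,276))*f,.045)[:2]
for o in(c,np.array([.4257,.3472]),np.array([.426,.3465])): d=a-o;print('mark',np.degrees(np.arctan2(d[1],d[0])),np.hypot(*d))
p=ray(s,np.array((400,287))*f,.089)[:2];q=ray(s,np.array((398,317))*f,.089)[:2];e=p-q;print('ptr',np.degrees(np.arctan2(e[1],e[0])),p,q)
m=(p+q)/2
print('bar near end',ray(s,np.array((397,352))*f,.085)[:2])
print(togo([c[0],c[1],.063]))
```

```text
[0.4258141  0.34932409]
[np.float64(-21.52235807320502), np.float64(-20.52238595396983), np.float64(338.93370736073126), np.float64(338.54156936357646)]
mark 44.26862634101439 0.04781614820827682
mark 45.94055076166997 0.049401545275911035
mark 46.750276196183805 0.04970092016764464
ptr 102.75420092509306 [0.42062449 0.36677068] [0.42446706 0.34979477]
bar near end [0.43032137 0.32779765]
(array([0.0031, 0.    , 0.077 ]), None)
```

>>> {"op": "carry_out", "data": {
  "steps": [
    [[0.002, 0, 0.03], 0, 0],
    [[0.002, 0, 0.055], 0, 0],
    [[0.002, 0, 0.07], 0, 0],
    [[0.002, 0, 0.076], 0, 0],
    [[0.002, 0, 0.076], 0, 0],
    [[0.002, 0, 0.076], 0, 1],
    [[0.002, 0, 0.076], 0, 1],
    [[0.002, 0, 0.076], 0, 1],
    [[0.002, 0, 0.076], 0, 1]
  ]
}}

```text
time: 43.35
tool_pos: [0.4249, 0.3483, 0.0627]
ee_rot: [3.142, 0.0, 1.859]
wrist_force: [-1.3, 0.6, 1.5]
width: 0.0136
finger_force: 29.9
```

Gripped, at 13.6 mm. Now I'll turn clockwise to yaw 0.785.

>>> {"op": "carry_out", "data": {
  "steps": [
    [[0, 0, 0], 0.7, 1],
    [[0, 0, 0], 1.4, 1],
    [[0, 0, 0], 2.1, 1],
    [[0, 0, 0], 2.8, 1],
    [[0, 0, 0], 3.5, 1],
    [[0, 0, 0], 4.2, 1],
    [[0, 0, 0], 4.9, 1],
    [[0, 0, 0], 5.6, 1],
    [[0, 0, 0], 6.15, 1],
    [[0, 0, 0], 6.15, 1]
  ]
}}

```text
time: 44.6
tool_pos: [0.4255, 0.3481, 0.0627]
ee_rot: [3.14, -0.001, 0.786]
wrist_force: [1.1, -0.8, 0.9]
width: 0.0138
finger_force: 29.8
```

>>> {"op": "carry_out", "data": {
  "steps": [
    [[0, 0, 0], 0, 1],
    [[0, 0, 0], 0, 1]
  ]
}}

```text
time: 44.85
tool_pos: [0.4255, 0.3482, 0.0628]
ee_rot: [3.14, -0.001, 0.786]
wrist_force: [1.5, -2.1, 1.4]
width: 0.0137
finger_force: 29.9
```

>>> {"op": "carry_out", "data": {
  "steps": [
    [[0, 0, 0], 0, 0],
    [[0, 0, 0], 0, 0],
    [[0, 0, 0], 0, 0],
    [[0, 0, -0.03], 0, 0],
    [[0, 0, -0.07], 0, 0],
    [[-0.03, 0, -0.11], 0, 0],
    [[-0.06, 0, -0.13], 0, 0],
    [[-0.08, 0, -0.13], 0, 0],
    [[-0.08, 0, -0.13], 0, 0]
  ]
}}

```text
time: 45.98
tool_pos: [0.3678, 0.2915, 0.193]
ee_rot: [3.141, -0.001, 0.785]
wrist_force: [0.1, 0.0, 0.0]
width: 0.0471
finger_force: 0.0
```

Run:
```python
from h import *
print(robot.get_obs()["tool_pos"]);s=shot("wrist","w13.png",crop=(150,50,400,237));pickle.dump(s,open("w13.pkl","wb"));jars(s,z=.085)
t=shot("top");W=world(t)
for c,st,m in blobs(green(t),30): print(ray(t,c,.085).round(3),np.median(W[m],0).round(3))
```

```text
[0.36784916 0.29153401 0.19300042]
jar (0.6296, 0.2308) r 0.0271 centroid [0.6262 0.2328 0.085 ] [492.  47.] [468  15  44  60]
jar (0.6117, 0.1752) r 0.0177 centroid [0.6087 0.1772 0.085 ] [507. 104.] [502  85  10  37]
[ 0.937 -0.693  0.085] [ 0.944 -0.698  0.068]
[0.621 0.094 0.085] [0.62  0.094 0.084]
[0.622 0.16  0.085] [0.622 0.16  0.084]
[0.625 0.225 0.085] [0.626 0.226 0.083]
```

View pics/w13.png

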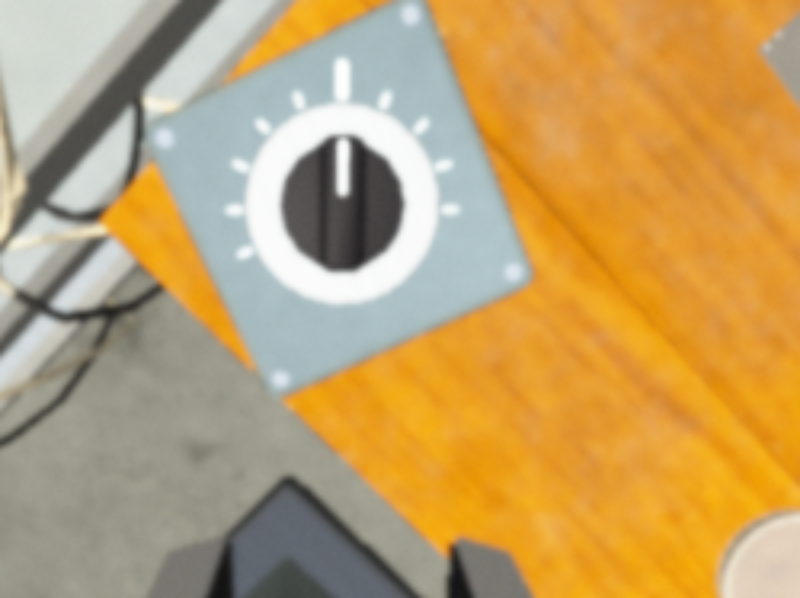

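The pointer at (343,140–195) lines up with the long mark at (343,60–100), and the jars are in place. I've used all my viewed pictures, so I'll check the rod numerically and then hand in.

Run:
```python
from h import *
t=np.array([.4966,-.4376]);ex=np.array([.9957,-.0924]);ey=np.array([.0924,.9957])
for n in("top","scene"):
    s=shot(n);h=hsv(s);g=cv2.cvtColor(s["image"],cv2.COLOR_RGB2GRAY)
    P=np.array([(ray(s,(u,v),.013)[:2]-t,) for v in range(384) for u in range(512)]).reshape(384,512,2)
    L=np.stack([P@ex,P@ey],-1);m=(abs(L[...,0])<.115)&(abs(L[...,1])<.05)
    md=np.median(g[m]);b=m&(g>md+35);d=m&(g<md-15)
    for k,q in(("steel",b),("handle",d)): print(n,k,q.sum(),np.percentile(L[q],[5,50,95],axis=0).round(3).tolist() if q.any() else '')
```

```text
top steel 56 [[0.004, -0.004], [0.049, 0.0], [0.093, 0.005]]
top handle 96 [[-0.082, -0.009], [-0.048, 0.001], [-0.013, 0.012]]
scene steel 109 [[0.006, -0.002], [0.051, 0.002], [0.099, 0.007]]
scene handle 232 [[-0.08, -0.01], [-0.044, 0.002], [-0.008, 0.014]]
```

```bash
python3 -c "
from bench import robot
print(robot.close_job())"
```

```text
the job is handed in; nothing more can be done
None
```

The job is handed in at about 46 s of the 210 s allowed: the three jars stand on their circles with the deck fully home, the pawl was lifted with the rod, the rod is back in its tray, and the dial pointer meets the long mark.

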